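# Charge a grinding jar with its balls and close it

### The arm

A 6-joint arm with a two-finger parallel gripper is mounted at the origin on the work surface. World frame = base frame: x ahead of the robot, y to its left, z up, the work surface at z = 0. Lengths are in mm, angles in rad, forces in N, time in s.
With the tool pointing down it reaches from about 400 to 925 mm from the base axis. Payload 12.5 kg.
Tool frame: the origin (TCP) lies at the very end of the fingers, on their centre line; the grasp point (between the pads) lies behind it (env.grip_depth is the z of the grasp point in the tool frame, in mm); z points along the fingers, y is the line along which they close (so a half turn about z gives the same grasp; the last joint's range is limited). The gripper opens to 95 mm and grips with 3 to 60 N. Pads are 20 mm wide; open, the fingers measure 119 mm over their backs; the gripper's body (75 mm by 180 mm) begins 59 mm behind the grasp point.
Start: joints at [-1.441, 0.491, 1.559, -0, 1.092, -0.106], TCP at [146.036, -607.72, 188.361] pointing down, gripper open.
Joint ranges: [-3.1, 3.1], [-0.84, 2.19], [0.05, 2.79], [-1.13, 4.28], [0.06, 2.93], [-2.69, 2.69]. Speed limits (rad/s): [2.22, 2.22, 2.79, 3.14, 3.14, 3.14].

### API

Orientations are given as [roll, pitch, yaw] about the fixed x, y, z axes, in that order (R = Rz(yaw) Ry(pitch) Rx(roll)).
In Python, from cell import env, optics gives the robot as it stands.
- The arm moves only by the tool step_arm, never from a script. Its argument "moves" is a list of rows, each an object of numbers: "tx", "ty", "tz": the shift along the tool's x, y, z in mm; "roll": the turn about the tool's z in rad. In form: [{"tx": .., "ty": .., "tz": .., "roll": ..}, ...]. A call has 1 to 12 rows; each row is the pose to reach, as a shift and turn from the pose commanded when the call began, along the tool's axes at that moment; what a row does not reach only later rows make up. A row lasts 1/12 s, in which the tool goes at most 41.7 mm and 7.16 degrees, less where a joint would pass 70% of its speed; a pose out of reach is approached as far as the arm can. A call with a gripper value outside its range is refused whole. "grip" is the finger opening in mm, from 0 to 95.1, set as the call begins (left out, the last holds). The fingers move at their own pace and stop on an object; the grip force is fixed at half the most. Time passes only in rows, so rows that repeat a pose let the fingers close. It gives the time, the measured TCP pose, the force, the opening and the grip force at its end, in the units of the state.
- env.state(): the state, without advancing time (a new reading comes with each control period).
- optics.read_camera(name): name is "scene" or "top"; returns a dict with "pixels" (420x560x3 uint8, blue, green, red), "mtx" (3x3 intrinsics, pixels), "view" (4x4, takes a point from world to camera coordinates). Camera axes: x right, y down, z forward; pixel columns grow to the right and rows downward; lengths in mm; the calibration is good to about 2 mm. A picture is of the moment at which its call begins. There is no depth.
- env.job_done(): hands the job in; it is judged then, once.
The state is a dict: "t": time; "joints": joint angles; "qvel": joint speeds; "tau": joint torques, N m; "eef_pos": TCP position; "tcp_rot": TCP orientation; "ft_force": force on the tool from outside, world axes, zero at the start; "moment": the same for the moment, N m; "opening": opening from 0.0 (shut) to 1.0 (fully open); "grip_force": force on a finger pad.
Only numpy, scipy, OpenCV 4.12 (cv2) and the standard library are available. Lean on these libraries where they do the work, as an engineer would, in place of code of your own. Each camera call takes 0.05 s, during which the arm holds its last target. There are 200 camera calls.

### The job

Charge the steel grinding jar for milling: pick up the beaker and pour all eight ceramic balls out of it into the jar, then stand the emptied beaker back upright in its grey tray. After that, close the jar by lowering the loose steel lid onto it by its knob (do not let it drop from a height), so that it sits fully home and level. Keep the jar standing about where it is, and leave the amber bottle, the white dish and the spatula alone.

Things in the scene. Friction and masses are not known exactly. Their poses are not given: they have to be found in the camera images.
- beaker: Open plastic beaker, translucent, slightly tapered: outer diameter 54 mm at the foot and 66 mm at the rim, 85 mm high, wall 3 mm, floor 4 mm thick; about 60 g plus the balls. Stands upright in the tray at the start, holding the eight balls (to about 40 mm). No handle. Origin: centre of the underside; z up along its axis.
- beaker_rim (a point): Centre of the beaker's mouth, on its axis 85 mm above its underside.
- tray: Fixed square grey plastic tray, 130 x 130 mm outside, wall 4 mm thick and 12 mm high, floor 4 mm thick. Origin: centre of the underside on the bench; x and y along its sides; the beaker stands on its floor, 4 mm above the origin. The beaker must be returned wholly inside the walls.
- jar: Round open grinding jar of plain steel, heavy (about 1.2 kg) but loose: outer diameter 108 mm, inner diameter 96 mm, 60 mm high, floor 6 mm thick. Stands on the bench. Origin: centre of the underside; z up.
- jar_rim (a point): Centre of the jar's mouth, level with the rim's top, 60 mm above the jar's underside.
- lid: Loose round steel lid, about 0.25 kg, knob up on the bench at first. From below: plug 88 mm across, 6 mm high, that enters the jar's mouth; disc 108 mm across, 6 mm thick, that rests on the rim; black round knob 26 mm across, 28 mm high. Origin: centre of the plug's underside, z up; disc top at 12 mm, knob top at 40 mm. Seated, it is 54 mm above the jar's origin.
- ball0: White ceramic grinding ball, 18 mm in diameter, 12 g, smooth and free to roll; one of eight alike. Origin: its centre.
- ball1: White ceramic grinding ball, 18 mm in diameter, 12 g, smooth and free to roll; one of eight alike. Origin: its centre.
- ball2: White ceramic grinding ball, 18 mm in diameter, 12 g, smooth and free to roll; one of eight alike. Origin: its centre.
- ball3: White ceramic grinding ball, 18 mm in diameter, 12 g, smooth and free to roll; one of eight alike. Origin: its centre.
- ball4: White ceramic grinding ball, 18 mm in diameter, 12 g, smooth and free to roll; one of eight alike. Origin: its centre.
- ball5: White ceramic grinding ball, 18 mm in diameter, 12 g, smooth and free to roll; one of eight alike. Origin: its centre.
- ball6: White ceramic grinding ball, 18 mm in diameter, 12 g, smooth and free to roll; one of eight alike. Origin: its centre.
- ball7: White ceramic grinding ball, 18 mm in diameter, 12 g, smooth and free to roll; one of eight alike. Origin: its centre.
- bottle: Bystander: closed squat amber glass bottle with a screw cap, 66 mm in diameter, 90 mm high. Origin: centre of its underside.
- dish: Bystander: shallow round white porcelain dish, 90 mm across, 40 mm high, empty. It is not the jar. Origin: centre of its underside.
- spatula: Bystander: thin steel lab spatula, 200 mm long, flat at both ends, lying on the bench. Origin: underside, middle; its length lies along its x.
Not all that is in view belongs to the job. What is shaped like the beaker but brown is not meant. What is shaped like the lid but yellow is not meant.

How it is judged:
By the outcome, as a careful person would: the job done as asked, in the order asked, and still so for the second after the job is handed in, with the robot touching nothing.
It also fails if it takes over 61 s, if anything falls off the work surface, if the arm or the gripper's body presses on something with over 40 N, if the wrist force passes 120 N, or if a joint passes its speed limit or range.

## Working session

There is one attempt and no reset: what is moved stays moved. The work goes in short steps, Python scripts to look and compute and a tool call to move; the robot and the scene stay as the last step left them, time stands still between calls to the robot, and variables do not carry over. Pictures are saved under pics/ and viewed, at most 10 in all, crops included, and the job is handed in when it is done.

Besides the shell and the picture viewer there is one more tool, called after ">>>" as name(argument=value, ...), one argument or row to a line, values as JSON. step_arm: Moves the arm, as the interface text tells. Its arguments: {"type":"object","properties":{"moves":{"type":"array"},"grip":{"type":"number"}},"required":["moves"]}

```bash
ls; mkdir -p pics; python3 - <<'E'
from cell import env, optics
import cv2
for n in("scene","top"):
    d=optics.read_camera(n); cv2.imwrite(f"pics/{n}0.png",d["pixels"]); print(n,d["mtx"].tolist(),d["view"].round(4).tolist())
print(env.state(),env.grip_depth)
E
```

```text
pics
scene [[425.69436264042025, 0.0, 275.54172193942577], [0.0, 425.69436264042025, 205.77712301328236], [0.0, 0.0, 1.0]] [[-0.767, 0.6415, -0.017, 454.5311], [0.5, 0.5808, -0.6424, -230.1489], [-0.4022, -0.5012, -0.7661, 1454.7799], [0.0, 0.0, 0.0, 1.0]]
top [[480.4002278461267, 0.0, 274.17016047038277], [0.0, 480.4002278461267, 215.42946474020752], [0.0, 0.0, 1.0]] [[-0.0207, -0.9997, 0.0153, -15.8919], [-0.9844, 0.0177, -0.1751, 586.0732], [0.1748, -0.0187, -0.9844, 1340.1611], [0.0, 0.0, 0.0, 1.0]]
{'t': 0.1, 'joints': array([-1.44063300e+00,  4.91503507e-01,  1.55937236e+00,  1.73991555e-06,
        1.09169420e+00, -1.05649414e-01]), 'qvel': array([ 0.00038261, -0.00041164, -0.00068113, -0.00093834,  0.00087043,
       -0.00254991]), 'tau': array([ 3.05284935e-03, -6.13623118e+01, -2.58604628e+01,  6.94465125e-02,
        4.70088248e-02, -6.90808383e-05]), 'eef_pos': array([ 145.98323098, -607.47481899,  187.82313019]), 'tcp_rot': array([-3.14062085e+00, -1.04606113e-04,  2.35811887e-01]), 'ft_force': array([-0.35432799,  0.22495329, -0.07772976]), 'moment': array([ 0.0432296 , -0.00463263, -0.00976465]), 'grip_force': 0.0, 'opening': 1.004172371123956} -18.8
```

View pics/scene0.png

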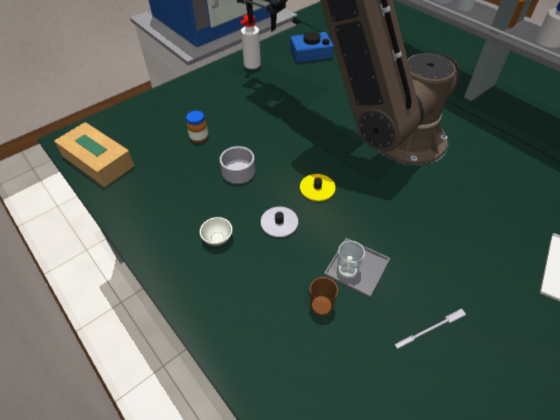

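View pics/top0.png

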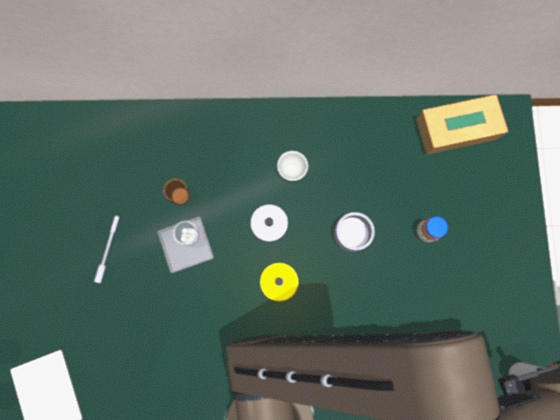

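The scene view shows the beaker at about (350,258), the jar at (238,165) and the lid knob at (279,217). In the top view they are at (186,234), (355,231) and (269,222). The brown cup is close to the beaker. Next I'll get contours and enlarged crops.

```bash
cat > h.py <<'E'
import numpy as np, cv2
from cell import env, optics
def ray(d,u,v):
    V=d["view"]; R,t=V[:3,:3],V[:3,3]; o=-R.T@t
    return o, R.T@np.linalg.solve(d["mtx"],[u,v,1.])
def plane(d,u,v,z):
    o,r=ray(d,u,v); return o+r*(z-o[2])/r[2]
def tri(d1,p1,d2,p2):
    o1,r1=ray(d1,*p1); o2,r2=ray(d2,*p2)
    s=np.linalg.lstsq(np.c_[r1,-r2],o2-o1,rcond=None)[0]
    a,b=o1+r1*s[0],o2+r2*s[1]; return (a+b)/2, np.linalg.norm(a-b)
def proj(d,p):
    q=d["mtx"]@(d["view"]@np.append(p,1))[:3]; return q[:2]/q[2]
E
python3 - <<'E'
from h import *
T=cv2.imread("pics/top0.png");S=cv2.imread("pics/scene0.png")
dT=optics.read_camera("top")
def blobs(im,lo,hi,name):
    m=cv2.inRange(cv2.cvtColor(im,cv2.COLOR_BGR2HSV),lo,hi)
    for c in cv2.findContours(m,cv2.RETR_CCOMP,cv2.CHAIN_APPROX_NONE)[0]:
        x,y,w,h=cv2.boundingRect(c)
        if 60<cv2.contourArea(c)<5000 and 90<y+h<330: print(name,(x,y,w,h),[np.round(k,1) for k in cv2.fitEllipse(c)])
blobs(T,(0,0,90),(180,70,255),"T"); blobs(S,(0,0,100),(180,60,255),"S")
blobs(T,(0,100,50),(20,255,255),"Tbrown");blobs(T,(25,150,120),(35,255,255),"Tyel")
def cr(im,x,y,n=66):return cv2.resize(im[y:y+n,x:x+n],(264,264),interpolation=cv2.INTER_CUBIC)
cv2.imwrite("pics/m1.png",np.vstack([np.hstack([cr(T,150,205),cr(T,322,198),cr(T,236,190)]),np.hstack([cr(S,320,232),cr(S,205,132),cr(S,247,188)])]))
E
```

```text
T (417, 219, 22, 24) [array([433.1, 228.2]), array([24.9, 31.4]), np.float64(65.8)]
T (93, 215, 27, 69) [array([103.2, 260.6]), array([  7.5, 107.6]), np.float64(16.6)]
T (334, 211, 42, 42) [array([354.5, 231.5]), array([39.8, 41.4]), np.float64(40.6)]
T (249, 203, 40, 40) [array([268.8, 222.5]), array([38.3, 38.9]), np.float64(92.2)]
T (143, 195, 94, 79) [array([191.1, 235. ]), array([ 54.2, 100.9]), np.float64(61.4)]
T (237, 150, 73, 54) [array([276.1, 174.2]), array([28. , 85.8]), np.float64(63.2)]
S (325, 238, 65, 58) [array([357.5, 264.8]), array([45.5, 61.7]), np.float64(111.6)]
S (364, 247, 25, 14) [array([375.1, 253.5]), array([ 3.4, 28.5]), np.float64(114.9)]
S (540, 233, 20, 68) [array([551.4, 276.7]), array([17.1, 81.4]), np.float64(4.8)]
S (199, 217, 34, 28) [array([215.6, 230.2]), array([26.9, 33.3]), np.float64(78.3)]
S (260, 206, 39, 31) [array([279. , 221.1]), array([30.2, 37.7]), np.float64(88.4)]
S (274, 211, 11, 15) [array([279. , 217.9]), array([10.3, 13.7]), np.float64(175.4)]
S (219, 146, 35, 37) [array([236.3, 161.6]), array([32. , 35.3]), np.float64(16.4)]
S (221, 149, 15, 17) [array([227.7, 156.7]), array([10.4, 16.9]), np.float64(41.9)]
S (188, 129, 20, 12) [array([197.5, 134.2]), array([10.4, 19.8]), np.float64(85.8)]
Tbrown (163, 179, 26, 26) [array([176.1, 191.2]), array([21.8, 26.6]), np.float64(137.5)]
Tbrown (532, 99, 28, 6) [array([545.9, 101.5]), array([ 5.5, 37.6]), np.float64(90.0)]
Tbrown (417, 95, 91, 59) [array([462.6, 122.6]), array([46.5, 96.3]), np.float64(77.7)]
Tyel (260, 263, 38, 38) [array([278.7, 281.6]), array([37.5, 37.6]), np.float64(137.5)]
Tyel (274, 276, 11, 11) [array([278.7, 281. ]), array([9.3, 9.8]), np.float64(144.5)]
```

View pics/m1.png

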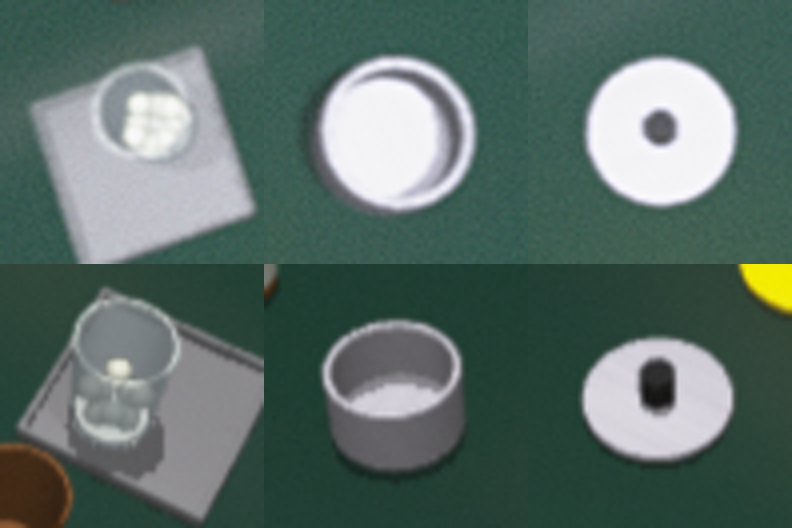

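The crops show the beaker rim centred at top (185.8,232.8) and scene (352,251.5). The jar rim is centred at top (355.3,231.3) and scene (237,158.3). The lid disc is centred at top (268.8,222.5) and scene (279,221.1). The beaker stands near one side of the tray, and the brown cup is beyond that side.

```bash
python3 - <<'E'
from h import *
T=optics.read_camera("top");S=optics.read_camera("scene")
for n,a,b,z in [("beaker",(185.8,232.8),(352,251.5),89),("jar",(355.3,231.3),(237,158.3),60),("liddisc",(268.8,222.5),(279,221.1),12),("knob",(269,221.7),(279.2,213.5),40)]:
    p,g=tri(T,a,S,b); print(n,p.round(1),round(g,1),"plane",plane(T,*a,z).round(1),plane(S,*b,z).round(1))
for c in[(200,47),(255,212),(85,265),(30,103)]: print("tray",plane(T,150+c[0]/4,205+c[1]/4,12).round(1))
print("brown rim/foot",plane(T,176,191,85).round(),plane(T,179,196,0).round(), tri(T,(175,189.5),S,(323.5,290))[0].round())
print("yellow",plane(T,278.7,281.6,12).round(),"dish",plane(T,292,166,40).round(),"bottle",plane(T,437,227,90).round())
E
```

```text
beaker [533.4 224.7  82.7] 5.9 plane [534.2 221.3  89. ] [535.1 229.4  89. ]
jar [ 533.5 -259.1   53.9] 3.0 plane [ 533.7 -259.    60. ] [ 536.1 -252.3   60. ]
liddisc [571.6 -10.9   8.4] 1.9 plane [571.7 -11.6  12. ] [572.8  -8.   12. ]
knob [569.1 -11.7  40.3] 0.9 plane [569.5 -12.   40. ] [568.7 -11.5  40. ]
tray [592.7 192.6  12. ]
tray [469.3 151.6  12. ]
tray [433.1 275.1  12. ]
tray [553.  317.6  12. ]
brown rim/foot [655. 251.  85.] [660. 258.   0.] [660. 256.  80.]
yellow [397. -37.  12.] dish [736. -84.  40.] bottle [ 537. -485.   90.]
```

>>> step_arm(
  moves=[
    {"tx": 15, "ty": -11, "roll": -0.05},
    {"tx": 470, "ty": -357, "roll": -1.654},
    {"tx": 470, "ty": -357, "roll": -1.654},
    {"tx": 470, "ty": -357, "roll": -1.654},
    {"tx": 470, "ty": -357, "roll": -1.654},
    {"tx": 470, "ty": -357, "roll": -1.654},
    {"tx": 470, "ty": -357, "roll": -1.654},
    {"tx": 470, "ty": -357, "roll": -1.654},
    {"tx": 470, "ty": -357, "roll": -1.654},
    {"tx": 470, "ty": -357, "roll": -1.654},
    {"tx": 470, "ty": -357, "roll": -1.654},
    {"tx": 470, "ty": -357, "roll": -1.654},
  ],
  grip=95,
)

```text
validation failed for argument at $.mo...
```

```bash
cat > go.py <<'E'
import sys; from h import *
# usage: go.py x y z yaw -> tool-frame delta
s=env.state(); p=s["eef_pos"]; rot=s["tcp_rot"]
from scipy.spatial.transform import Rotation as Ro
R=Ro.from_euler("xyz",rot).as_matrix()
x,y,z,yaw=map(float,sys.argv[1:5])
d=R.T@(np.array([x,y,z])-p)
print("t",round(s["t"],2),"pos",p.round(1),"rot",rot.round(3),"F",s["ft_force"].round(1),"grip",round(s["grip_force"],1),round(s["opening"]*95.1,1))
print("tx %.1f ty %.1f tz %.1f roll %.3f dist %.0f"%(*d,-(yaw-rot[2]),np.linalg.norm(d)))
E
python3 go.py 534 223 188 1.89
```

```text
t 0.25 pos [ 146.  -607.6  188.1] rot [-3.141 -0.     0.236] F [-0.9 -0.   0.3] grip 0.0 94.8
tx 571.3 ty -717.0 tz 0.4 roll -1.654 dist 917
```

>>> step_arm(
  moves=[
    {"tx": 15, "ty": -11, "tz": 0, "roll": -0.05},
    {"tx": 470, "ty": -357, "tz": 0, "roll": -1.654},
    {"tx": 470, "ty": -357, "tz": 0, "roll": -1.654},
    {"tx": 470, "ty": -357, "tz": 0, "roll": -1.654},
    {"tx": 470, "ty": -357, "tz": 0, "roll": -1.654},
    {"tx": 470, "ty": -357, "tz": 0, "roll": -1.654},
    {"tx": 470, "ty": -357, "tz": 0, "roll": -1.654},
    {"tx": 470, "ty": -357, "tz": 0, "roll": -1.654},
    {"tx": 470, "ty": -357, "tz": 0, "roll": -1.654},
    {"tx": 470, "ty": -357, "tz": 0, "roll": -1.654},
    {"tx": 470, "ty": -357, "tz": 0, "roll": -1.654},
    {"tx": 470, "ty": -357, "tz": 0, "roll": -1.654},
  ],
  grip=95,
)

```text
t: 1.25
eef_pos: [448.9, -236.7, 188.5]
tcp_rot: [3.141, 0.0, 1.667]
ft_force: [0.2, -0.1, -0.3]
opening: 0.996
grip_force: 0.0
```

```bash
python3 go.py 534 223 188 1.89
```

```text
t 1.25 pos [ 448.9 -236.7  188.5] rot [3.141 0.    1.667] F [ 0.2 -0.1 -0.3] grip 0.0 94.7
tx 449.4 ty 128.8 tz 0.4 roll -0.223 dist 468
```

>>> step_arm(
  moves=[
    {"tx": 449, "ty": 129, "tz": 0, "roll": -0.223},
    {"tx": 449, "ty": 129, "tz": 0, "roll": -0.223},
    {"tx": 449, "ty": 129, "tz": 0, "roll": -0.223},
    {"tx": 449, "ty": 129, "tz": 0, "roll": -0.223},
    {"tx": 449, "ty": 129, "tz": 0, "roll": -0.223},
    {"tx": 449, "ty": 129, "tz": 0, "roll": -0.223},
    {"tx": 449, "ty": 129, "tz": 0, "roll": -0.223},
    {"tx": 449, "ty": 129, "tz": 0, "roll": -0.223},
    {"tx": 449, "ty": 129, "tz": 0, "roll": -0.223},
    {"tx": 449, "ty": 129, "tz": 0, "roll": -0.223},
    {"tx": 449, "ty": 129, "tz": 0, "roll": -0.223},
    {"tx": 449, "ty": 129, "tz": 0, "roll": -0.223},
  ],
)

```text
t: 2.25
eef_pos: [536.5, 225.2, 188.1]
tcp_rot: [3.141, -0.001, 1.887]
ft_force: [-0.4, 0.9, 0.1]
opening: 1.002
grip_force: 0.0
```

```bash
python3 go.py 534 223 30.5 1.89;  python3 - <<'E'
from h import *
o=[]
for n,x,y in(("top",120,180),("scene",290,170)):
    d=optics.read_camera(n); o.append(cv2.resize(d["pixels"][y:y+130,x:x+130],(400,400),interpolation=cv2.INTER_CUBIC))
cv2.imwrite("pics/m2.png",np.hstack(o))
E
```

```text
t 2.25 pos [536.5 225.2 188.1] rot [ 3.141e+00 -1.000e-03  1.887e+00] F [-0.4  0.9  0.1] grip 0.0 95.3
tx -1.5 ty -3.2 tz 157.6 roll -0.003 dist 158
```

View pics/m2.png

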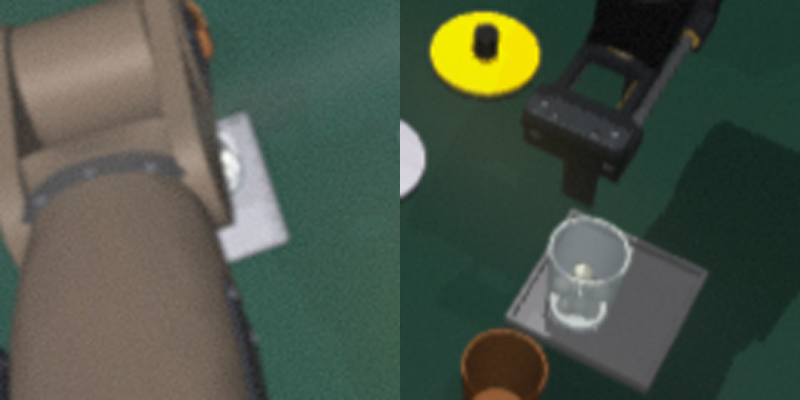

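The scene crop shows the near finger's tip at (347.9,235.6). The beaker stands below the gripper. I'll use that known point to check the calibration.

```bash
python3 - <<'E'
from h import *
S=optics.read_camera("scene")
print(proj(S,[587.3,241.8,188]), "ray at z188",plane(S,347.9,235.6,188).round(1))
c=(290+190*.325,170+251*.325)
print(c,plane(S,*c,89).round(1))
E
```

```text
[345.20339881 242.90201934] ray at z188 [568.1 231.7 188. ]
(351.75, 251.575) [535.8 229.1  89. ]
```

>>> step_arm(
  moves=[
    {"tx": 0, "ty": -2, "tz": 25, "roll": 0},
    {"tx": 0, "ty": -2, "tz": 55, "roll": 0},
    {"tx": 0, "ty": -2, "tz": 80, "roll": 0},
    {"tx": 0, "ty": -2, "tz": 95, "roll": 0},
    {"tx": 0, "ty": -2, "tz": 105, "roll": 0},
    {"tx": 0, "ty": -2, "tz": 115, "roll": 0},
    {"tx": 0, "ty": -2, "tz": 125, "roll": 0},
    {"tx": 0, "ty": -2, "tz": 135, "roll": 0},
    {"tx": 0, "ty": -2, "tz": 145, "roll": 0},
    {"tx": 0, "ty": -2, "tz": 152, "roll": 0},
    {"tx": 0, "ty": -2, "tz": 157.5, "roll": 0},
    {"tx": 0, "ty": -2, "tz": 157.5, "roll": 0},
  ],
)

```text
t: 3.4
eef_pos: [533.8, 219.5, 29.7]
tcp_rot: [-3.14, 0.0, 1.884]
ft_force: [-0.6, 0.1, 0.3]
opening: 0.995
grip_force: 0.0
```

```bash
python3 go.py 534.5 224.5 30.5 1.89;  python3 - <<'E'
from h import *
d=optics.read_camera("scene"); cv2.imwrite("pics/s3.png",cv2.resize(d["pixels"][180:310,280:450],(680,520),interpolation=cv2.INTER_CUBIC))
E
```

```text
t 3.4 pos [533.8 219.5  29.7] rot [-3.14   0.     1.884] F [-0.6  0.1  0.3] grip 0.0 94.7
tx 4.5 ty 2.2 tz -0.8 roll -0.006 dist 5
```

View pics/s3.png

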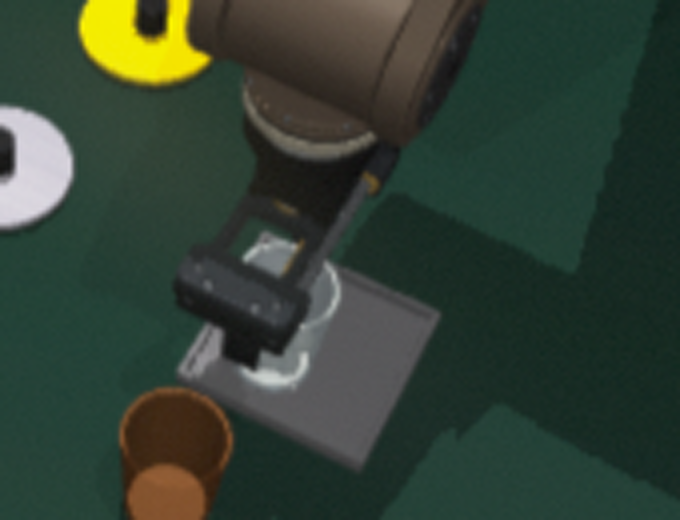

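The near finger's tip is at crop (240,362). The beaker's foot is at (272,370) and its rim at (290,283), which agrees with the beaker being between the pads. I'll shift 3 mm and close.

>>> step_arm(
  moves=[
    {"tx": 3, "ty": 1, "tz": 0, "roll": 0},
    {"tx": 3, "ty": 1, "tz": 0, "roll": 0},
  ],
)

```text
t: 3.62
eef_pos: [534.5, 223.3, 31.3]
tcp_rot: [3.141, 0.0, 1.884]
ft_force: [-0.9, -0.4, -0.3]
opening: 1.0
grip_force: 0.0
```

>>> step_arm(
  moves=[
    {"tx": 0, "ty": 0, "tz": 0, "roll": 0},
    {"tx": 0, "ty": 0, "tz": 0, "roll": 0},
    {"tx": 0, "ty": 0, "tz": 0, "roll": 0},
    {"tx": 0, "ty": 0, "tz": 0, "roll": 0},
    {"tx": 0, "ty": 0, "tz": 0, "roll": 0},
    {"tx": 0, "ty": 0, "tz": 0, "roll": 0},
    {"tx": 0, "ty": 0, "tz": 0, "roll": 0},
    {"tx": 0, "ty": 0, "tz": 0, "roll": 0},
  ],
  grip=52,
)

```text
t: 4.28
eef_pos: [534.6, 222.9, 30.9]
tcp_rot: [3.141, 0.0, 1.884]
ft_force: [2.1, 0.8, 1.9]
opening: 0.685
grip_force: 30.0
```

```bash
python3 go.py 534.5 224.5 160 1.57
```

```text
t 4.28 pos [534.6 222.9  30.9] rot [3.141 0.    1.884] F [2.1 0.8 1.9] grip 30.0 65.1
tx 1.6 ty 0.5 tz -129.1 roll 0.314 dist 129
```

The opening stopped at 65 mm, so the fingers touch near the rim because of the taper. I'll regrip higher, so the beaker hangs from a pivot near the rim, and tilt it later by levering the foot on the jar rim.

>>> step_arm(
  moves=[
    {"tx": 0, "ty": 0, "tz": 0, "roll": 0},
    {"tx": 0, "ty": 0, "tz": 0, "roll": 0},
    {"tx": 0, "ty": 0, "tz": 0, "roll": 0},
    {"tx": 0, "ty": 0, "tz": -10, "roll": 0},
    {"tx": 0, "ty": 0, "tz": -20, "roll": 0},
    {"tx": 0, "ty": 0, "tz": -30, "roll": 0},
    {"tx": 0, "ty": 0, "tz": -30, "roll": 0},
    {"tx": 0, "ty": 0, "tz": -30, "roll": 0},
  ],
  grip=80,
)

```text
t: 4.95
eef_pos: [534.6, 222.9, 61.9]
tcp_rot: [3.14, 0.0, 1.884]
ft_force: [-0.1, 0.1, 0.0]
opening: 0.842
grip_force: 0.0
```

>>> step_arm(
  moves=[
    {"tx": 0, "ty": 0, "tz": 0, "roll": 0},
    {"tx": 0, "ty": 0, "tz": 0, "roll": 0},
    {"tx": 0, "ty": 0, "tz": 0, "roll": 0},
    {"tx": 0, "ty": 0, "tz": 0, "roll": 0},
    {"tx": 0, "ty": 0, "tz": 0, "roll": 0},
    {"tx": 0, "ty": 0, "tz": 0, "roll": 0},
  ],
  grip=52,
)

```text
t: 5.45
eef_pos: [534.2, 222.8, 60.6]
tcp_rot: [-3.141, 0.0, 1.884]
ft_force: [0.4, 0.3, -0.7]
opening: 0.671
grip_force: 30.0
```

>>> step_arm(
  moves=[
    {"tx": 0, "ty": 0, "tz": -3, "roll": 0},
    {"tx": 0, "ty": 0, "tz": -10, "roll": 0},
    {"tx": 0, "ty": 0, "tz": -22, "roll": 0.03},
    {"tx": 0, "ty": 0, "tz": -38, "roll": 0.06},
    {"tx": 0, "ty": 0, "tz": -54, "roll": 0.1},
    {"tx": 0, "ty": 0, "tz": -70, "roll": 0.15},
    {"tx": 0, "ty": 0, "tz": -84, "roll": 0.2},
    {"tx": 0, "ty": 0, "tz": -96, "roll": 0.25},
    {"tx": 0, "ty": 0, "tz": -106, "roll": 0.29},
    {"tx": 0, "ty": 0, "tz": -112, "roll": 0.314},
    {"tx": 0, "ty": 0, "tz": -114, "roll": 0.314},
    {"tx": 0, "ty": 0, "tz": -114, "roll": 0.314},
  ],
)

```text
t: 6.45
eef_pos: [534.2, 222.8, 175.2]
tcp_rot: [3.141, -0.0, 1.571]
ft_force: [0.1, 0.0, -2.0]
opening: 0.675
grip_force: 30.0
```

```bash
python3 go.py 534 -170 175 1.571;  python3 - <<'E'
from h import *
d=optics.read_camera("scene"); cv2.imwrite("pics/s4.png",cv2.resize(d["pixels"][150:280,270:440],(680,520),interpolation=cv2.INTER_CUBIC))
E
```

```text
t 6.45 pos [534.2 222.8 175.2] rot [ 3.141 -0.     1.571] F [ 0.1  0.  -2. ] grip 30.0 64.2
tx -392.8 ty -0.2 tz 0.2 roll -0.000 dist 393
```

View pics/s4.png

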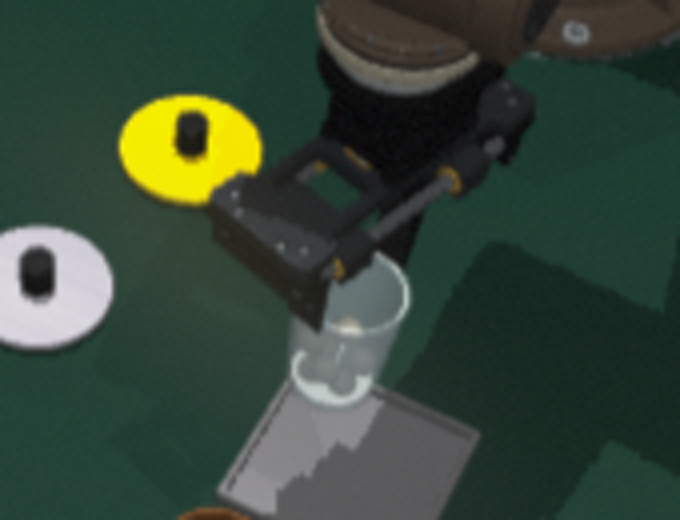

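The beaker hangs upright in the fingers with its foot at crop (332,375) and the balls inside. I'll carry it to the jar.

>>> step_arm(
  moves=[
    {"tx": -4, "ty": 0, "tz": 0, "roll": 0},
    {"tx": -14, "ty": 0, "tz": 0, "roll": 0},
    {"tx": -30, "ty": 0, "tz": 0, "roll": 0},
    {"tx": -52, "ty": 0, "tz": 0, "roll": 0},
    {"tx": -80, "ty": 0, "tz": 0, "roll": 0},
    {"tx": -112, "ty": 0, "tz": 0, "roll": 0},
    {"tx": -146, "ty": 0, "tz": 0, "roll": 0},
    {"tx": -180, "ty": 0, "tz": 0, "roll": 0},
    {"tx": -214, "ty": 0, "tz": 0, "roll": 0},
    {"tx": -248, "ty": 0, "tz": 0, "roll": 0},
    {"tx": -282, "ty": 0, "tz": 0, "roll": 0},
    {"tx": -316, "ty": 0, "tz": 0, "roll": 0},
  ],
)

```text
t: 7.5
eef_pos: [533.0, -95.5, 174.5]
tcp_rot: [-3.141, -0.0, 1.57]
ft_force: [0.5, 0.5, -1.5]
opening: 0.676
grip_force: 30.0
```

>>> step_arm(
  moves=[
    {"tx": -34, "ty": 0, "tz": 0, "roll": 0},
    {"tx": -64, "ty": 0, "tz": 0, "roll": 0},
    {"tx": -90, "ty": 0, "tz": 0, "roll": 0},
    {"tx": -110, "ty": 0, "tz": 0, "roll": 0},
    {"tx": -124, "ty": 0, "tz": 0, "roll": 0},
    {"tx": -131, "ty": 0, "tz": 0, "roll": 0},
    {"tx": -133, "ty": 0, "tz": 0, "roll": 0},
    {"tx": -133, "ty": 0, "tz": 0, "roll": 0},
    {"tx": -133, "ty": 0, "tz": 0, "roll": 0},
  ],
)

```text
t: 8.25
eef_pos: [533.7, -225.4, 174.8]
tcp_rot: [-3.141, -0.0, 1.571]
ft_force: [-0.7, 0.7, -1.8]
opening: 0.676
grip_force: 30.0
```

```bash
python3 go.py 534 -228 122 1.571;  python3 - <<'E'
from h import *
d=optics.read_camera("scene"); cv2.imwrite("pics/s5.png",cv2.resize(d["pixels"][80:210,160:330],(680,520),interpolation=cv2.INTER_CUBIC))
for q in([534,-228,104],[534,-206,60],[534,-257,60]): print((proj(d,q)-[160,80])*4)
E
```

```text
t 8.25 pos [ 533.7 -225.4  174.8] rot [-3.141 -0.     1.571] F [-0.7  0.7 -1.8] grip 30.0 64.3
tx -2.7 ty 0.3 tz 52.8 roll -0.000 dist 53
[324.49806577 286.17629261]
[346.41167553 343.84311279]
[306.53752634 308.79570341]
```

View pics/s5.png

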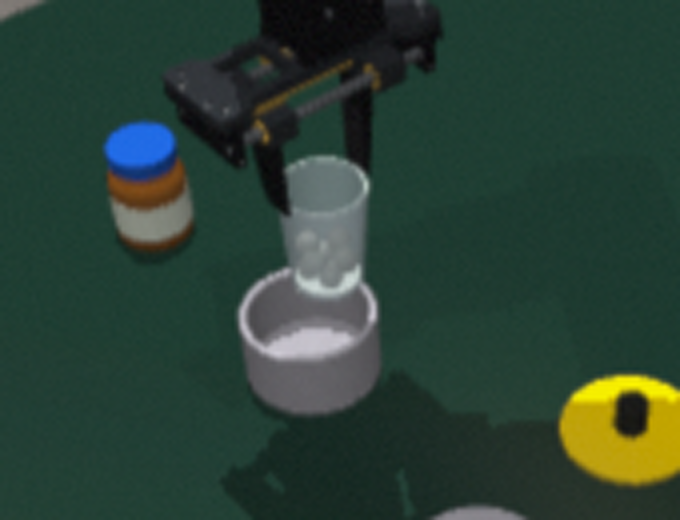

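The beaker is over the near jar rim: its foot is at crop (326,275), and the jar rim centre is at (309,313), about where predicted. I'll lower it so the foot meets the near rim, then swing forward in an arc to start the tilt.

>>> step_arm(
  moves=[
    {"tx": -1, "ty": 0, "tz": 8, "roll": 0},
    {"tx": -3, "ty": 0, "tz": 22, "roll": 0},
    {"tx": -4, "ty": 0, "tz": 38, "roll": 0},
    {"tx": -5, "ty": 0, "tz": 48, "roll": 0},
    {"tx": -5, "ty": 0, "tz": 53, "roll": 0},
    {"tx": -5, "ty": 0, "tz": 55, "roll": 0},
    {"tx": -5, "ty": 0, "tz": 57, "roll": 0},
    {"tx": -5, "ty": 0, "tz": 59, "roll": 0},
    {"tx": -5, "ty": 0, "tz": 60, "roll": 0},
  ],
)

```text
t: 9.05
eef_pos: [534.4, -231.7, 115.9]
tcp_rot: [3.14, 0.002, 1.57]
ft_force: [-2.5, -2.8, 10.1]
opening: 0.675
grip_force: 30.0
```

```bash
python3 go.py 534 -231 116 1.571
```

```text
t 9.05 pos [ 534.4 -231.7  115.9] rot [3.14e+00 2.00e-03 1.57e+00] F [-2.5 -2.8 10.1] grip 30.0 64.2
tx 0.7 ty -0.4 tz -0.1 roll -0.001 dist 1
```

>>> step_arm(
  moves=[
    {"tx": -3, "ty": 0, "tz": 1, "roll": 0},
    {"tx": -6, "ty": 0, "tz": 2, "roll": 0},
    {"tx": -9, "ty": 0, "tz": 3.2, "roll": 0},
    {"tx": -12.5, "ty": 0, "tz": 4.6, "roll": 0},
    {"tx": -15.5, "ty": 0, "tz": 6.1, "roll": 0},
    {"tx": -18.5, "ty": 0, "tz": 7.8, "roll": 0},
  ],
)

```text
t: 9.55
eef_pos: [533.9, -251.0, 109.0]
tcp_rot: [3.14, 0.003, 1.571]
ft_force: [-6.5, -4.5, 14.0]
opening: 0.674
grip_force: 30.0
```

```bash
python3 go.py 534 -264 96 1.571; python3 - <<'E'
from h import *
d=optics.read_camera("scene"); cv2.imwrite("pics/s6.png",cv2.resize(d["pixels"][80:210,160:330],(680,520),interpolation=cv2.INTER_CUBIC))
E
```

```text
t 9.55 pos [ 533.9 -251.   109. ] rot [3.140e+00 3.000e-03 1.571e+00] F [-6.5 -4.5 14. ] grip 30.0 64.1
tx -12.9 ty 0.1 tz 13.1 roll -0.000 dist 18
```

View pics/s6.png

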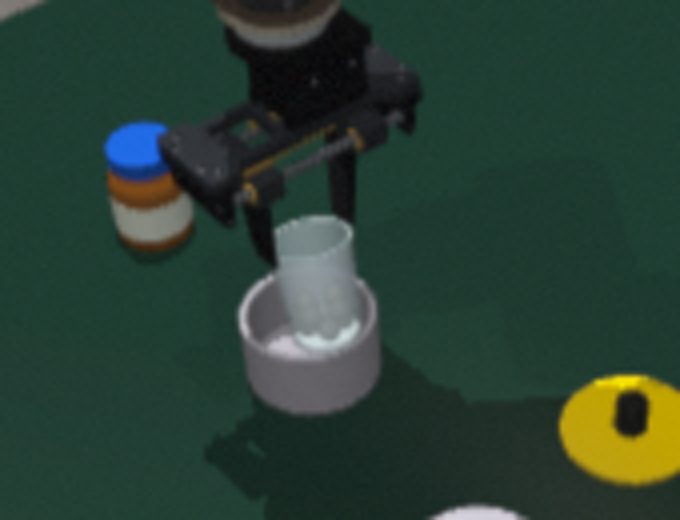

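The beaker is tilting forward: its mouth is at crop (313,237) and its foot at (330,335). I'll continue the arc to about 45°.

>>> step_arm(
  moves=[
    {"tx": -3, "ty": 0, "tz": 1.8, "roll": 0},
    {"tx": -5.7, "ty": 0, "tz": 3.6, "roll": 0},
    {"tx": -8.5, "ty": 0, "tz": 5.6, "roll": 0},
    {"tx": -11, "ty": 0, "tz": 7.7, "roll": 0},
    {"tx": -13.5, "ty": 0, "tz": 9.9, "roll": 0},
    {"tx": -16, "ty": 0, "tz": 12.2, "roll": 0},
    {"tx": -18.5, "ty": 0, "tz": 14.6, "roll": 0},
    {"tx": -21, "ty": 0, "tz": 17, "roll": 0},
    {"tx": -23, "ty": 0, "tz": 19.8, "roll": 0},
    {"tx": -25, "ty": 0, "tz": 22.6, "roll": 0},
    {"tx": -27, "ty": 0, "tz": 25.5, "roll": 0},
    {"tx": -28.5, "ty": 0, "tz": 28, "roll": 0},
  ],
)

```text
t: 10.6
eef_pos: [534.5, -281.1, 81.1]
tcp_rot: [3.138, 0.005, 1.571]
ft_force: [-4.7, -12.1, 9.9]
opening: 0.679
grip_force: 30.0
```

```bash
python3 go.py 534 -195 118 1.571; python3 - <<'E'
from h import *
d=optics.read_camera("scene"); cv2.imwrite("pics/s7.png",cv2.resize(d["pixels"][80:210,160:330],(680,520),interpolation=cv2.INTER_CUBIC))
E
```

```text
t 10.6 pos [ 534.5 -281.1   81.1] rot [3.138 0.005 1.571] F [ -4.7 -12.1   9.9] grip 30.0 64.6
tx 85.9 ty -0.4 tz -37.3 roll -0.000 dist 94
```

>>> step_arm(
  moves=[
    {"tx": -1, "ty": 0, "tz": -8, "roll": 0},
    {"tx": 0, "ty": 0, "tz": -22, "roll": 0},
    {"tx": 0, "ty": 0, "tz": -36, "roll": 0},
    {"tx": 5, "ty": 0, "tz": -46, "roll": 0},
    {"tx": 20, "ty": 0, "tz": -48, "roll": 0},
    {"tx": 40, "ty": 0, "tz": -48, "roll": 0},
    {"tx": 60, "ty": 0, "tz": -48, "roll": 0},
    {"tx": 78, "ty": 0, "tz": -48, "roll": 0},
    {"tx": 90, "ty": 0, "tz": -48, "roll": 0},
    {"tx": 95, "ty": 0, "tz": -48, "roll": 0},
    {"tx": 96, "ty": 0, "tz": -48, "roll": 0},
  ],
)

```text
t: 11.57
eef_pos: [533.8, -180.9, 127.0]
tcp_rot: [-3.142, 0.0, 1.571]
ft_force: [-0.5, -0.9, -2.4]
opening: 0.677
grip_force: 30.0
```

```bash
python3 go.py 534 -195 102 1.571; python3 - <<'E'
from h import *
d=optics.read_camera("scene");t=optics.read_camera("top")
a=cv2.resize(d["pixels"][80:210,160:330],(510,390),interpolation=cv2.INTER_CUBIC)
b=cv2.resize(t["pixels"][185:275,310:400],(290,290),interpolation=cv2.INTER_CUBIC)
m=np.zeros((390,800,3),np.uint8); m[:,:510]=a; m[:290,510:]=b; cv2.imwrite("pics/s8.png",m)
for im,box,n in((d["pixels"],(130,195,205,265),"S"),(t["pixels"],(200,262,325,385),"T")):
    y0,y1,x0,x1=box; s=cv2.inRange(cv2.cvtColor(im[y0:y1,x0:x1],cv2.COLOR_BGR2HSV),(0,0,80),(180,60,255))
    c=max(cv2.findContours(s,0,1)[0],key=cv2.contourArea); x,y,w,h=cv2.boundingRect(c); print(n,x+x0,y+y0,w,h)
E
```

```text
t 11.57 pos [ 533.8 -180.9  127. ] rot [-3.142  0.     1.571] F [-0.5 -0.9 -2.4] grip 30.0 64.4
tx -14.1 ty 0.2 tz 25.0 roll 0.000 dist 29
S 219 141 46 42
T 325 200 60 62
```

View pics/s8.png

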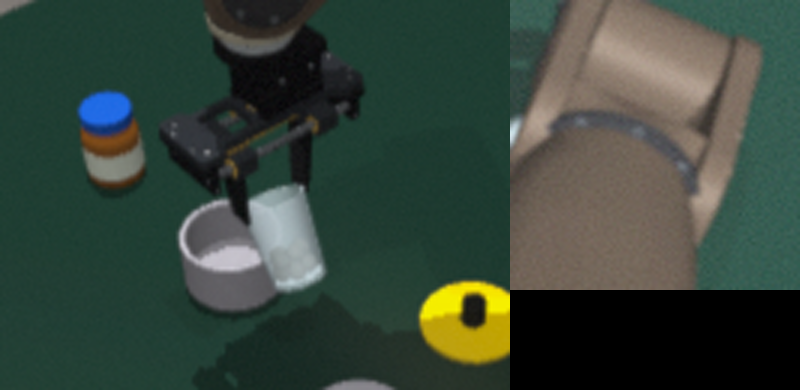

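The beaker holds a tilt of about 45° with its balls still inside. The jar's left edge is still at column 219–220, so it hasn't moved. Next I'll lean the beaker's side on the near rim and push forward and down.

>>> step_arm(
  moves=[
    {"tx": -4, "ty": 0, "tz": 8, "roll": 0},
    {"tx": -12, "ty": 0, "tz": 18, "roll": 0},
    {"tx": -24, "ty": 0, "tz": 24, "roll": 0},
    {"tx": -34, "ty": 0, "tz": 24, "roll": 0},
    {"tx": -40, "ty": 0, "tz": 24, "roll": 0},
    {"tx": -44, "ty": 0, "tz": 26, "roll": 0},
    {"tx": -46, "ty": 0, "tz": 28, "roll": 0},
    {"tx": -48, "ty": 0, "tz": 30, "roll": 0},
    {"tx": -50, "ty": 0, "tz": 32, "roll": 0},
  ],
)

```text
t: 12.42
eef_pos: [534.0, -232.4, 95.3]
tcp_rot: [3.141, 0.0, 1.57]
ft_force: [-0.4, 0.5, 2.5]
opening: 0.683
grip_force: 30.0
```

```bash
python3 go.py 534 -234 91.5 1.571
```

```text
t 12.42 pos [ 534.  -232.4   95.3] rot [3.141 0.    1.57 ] F [-0.4  0.5  2.5] grip 30.0 64.9
tx -1.6 ty 0.0 tz 3.8 roll -0.001 dist 4
```

>>> step_arm(
  moves=[
    {"tx": -1.5, "ty": 0, "tz": 3, "roll": 0},
    {"tx": -3, "ty": 0, "tz": 5.5, "roll": 0},
    {"tx": -5, "ty": 0, "tz": 8, "roll": 0},
    {"tx": -7, "ty": 0, "tz": 10.5, "roll": 0},
    {"tx": -9, "ty": 0, "tz": 13, "roll": 0},
    {"tx": -11, "ty": 0, "tz": 15, "roll": 0},
    {"tx": -13, "ty": 0, "tz": 17.5, "roll": 0},
    {"tx": -15, "ty": 0, "tz": 20, "roll": 0},
  ],
)

```text
t: 13.08
eef_pos: [533.8, -247.7, 75.0]
tcp_rot: [3.141, 0.001, 1.57]
ft_force: [-2.2, -2.1, 6.6]
opening: 0.674
grip_force: 29.9
```

```bash
python3 go.py 534 -255 69 1.571;python3 - <<'E'
from h import *
d=optics.read_camera("scene");cv2.imwrite("pics/s9.png",cv2.resize(d["pixels"][80:210,160:330],(680,520),interpolation=cv2.INTER_CUBIC))
s=cv2.inRange(cv2.cvtColor(d["pixels"][130:195,205:265],cv2.COLOR_BGR2HSV),(0,0,80),(180,60,255));c=max(cv2.findContours(s,0,1)[0],key=cv2.contourArea);x,y,w,h=cv2.boundingRect(c);print(x+205,y+130,w,h)
E
```

```text
t 13.08 pos [ 533.8 -247.7   75. ] rot [3.141e+00 1.000e-03 1.570e+00] F [-2.2 -2.1  6.6] grip 29.9 64.1
tx -7.3 ty 0.2 tz 6.0 roll -0.001 dist 9
219 141 41 42
```

>>> step_arm(
  moves=[
    {"tx": -2, "ty": 0, "tz": 2, "roll": 0},
    {"tx": -4, "ty": 0, "tz": 4, "roll": 0},
    {"tx": -6, "ty": 0, "tz": 6.5, "roll": 0},
    {"tx": -8, "ty": 0, "tz": 9, "roll": 0},
    {"tx": -8, "ty": 0, "tz": 11, "roll": 0},
    {"tx": -8, "ty": 0, "tz": 13, "roll": 0},
    {"tx": -8, "ty": 0, "tz": 14, "roll": 0},
    {"tx": -8, "ty": 0, "tz": 14, "roll": 0},
    {"tx": -8, "ty": 0, "tz": 14, "roll": 0},
    {"tx": -8, "ty": 0, "tz": 14, "roll": 0},
    {"tx": -8, "ty": 0, "tz": 14, "roll": 0},
  ],
)

```text
t: 14.05
eef_pos: [534.5, -256.6, 61.5]
tcp_rot: [3.139, 0.002, 1.57]
ft_force: [-0.5, -5.5, 6.8]
opening: 0.676
grip_force: 30.1
```

```bash
python3 go.py 534 -255 100 1.571;python3 - <<'E'
from h import *
d=optics.read_camera("scene");cv2.imwrite("pics/s10.png",cv2.resize(d["pixels"][80:210,160:330],(680,520),interpolation=cv2.INTER_CUBIC))
p=d["pixels"][125:190,205:300]
hsv=cv2.cvtColor(p,cv2.COLOR_BGR2HSV)
for v in(190,210,225):
    n,l,st,c=cv2.connectedComponentsWithStats(cv2.inRange(hsv,(0,0,v),(180,60,255)))
    print(v,[(st[i,:4]+[205,125,0,0]).tolist()+[int(st[i,4])] for i in range(1,n) if st[i,4]>2])
E
```

```text
t 14.05 pos [ 534.5 -256.6   61.5] rot [3.139e+00 2.000e-03 1.570e+00] F [-0.5 -5.5  6.8] grip 30.1 64.3
tx 1.5 ty -0.4 tz -38.5 roll -0.001 dist 39
190 [[229, 143, 22, 23, 289], [228, 166, 8, 2, 11], [243, 165, 11, 7, 43]]
210 [[230, 143, 20, 21, 203], [235, 160, 2, 2, 3], [245, 168, 5, 3, 9]]
225 [[233, 146, 11, 3, 19], [240, 153, 8, 8, 36]]
```

>>> step_arm(
  moves=[
    {"tx": 0, "ty": 0, "tz": -4, "roll": 0},
    {"tx": 0, "ty": 0, "tz": -12, "roll": 0},
    {"tx": 0, "ty": 0, "tz": -24, "roll": 0},
    {"tx": 0, "ty": 0, "tz": -34, "roll": 0},
    {"tx": 0, "ty": 0, "tz": -40, "roll": 0},
    {"tx": 0, "ty": 0, "tz": -40, "roll": 0},
    {"tx": 0, "ty": 0, "tz": -40, "roll": 0},
  ],
)

```text
t: 14.68
eef_pos: [533.7, -255.1, 101.2]
tcp_rot: [3.141, 0.0, 1.57]
ft_force: [-0.2, -0.3, -1.2]
opening: 0.675
grip_force: 29.6
```

```bash
python3 - <<'E'
from h import *
f=[]
for i in range(4):
    d=optics.read_camera("scene"); s=env.state(); f.append(np.r_[s["ft_force"],s["moment"]*10])
print(np.mean(f,0).round(2),np.std(f,0).round(2),s["eef_pos"].round(1))
cv2.imwrite("pics/s11.png",cv2.resize(d["pixels"][80:210,160:330],(680,520),interpolation=cv2.INTER_CUBIC))
E
```

```text
[ 0.36 -0.03 -1.41 -1.01 -0.79 -0.07] [0.32 0.68 0.17 0.33 0.31 0.33] [ 533.5 -255.1  100.5]
```

View pics/s11.png

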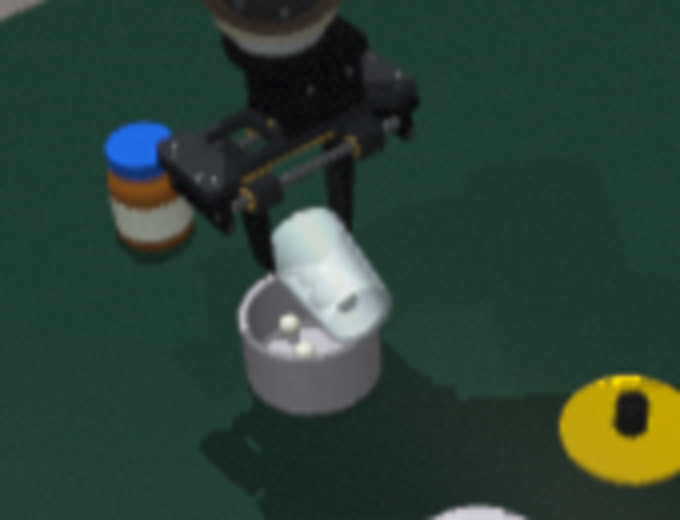

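The picture shows two balls in the jar and some still in the beaker. Its foot centre is near crop (362,308) and its mouth near (307,236), so it needs more tilt. I'll work out the current angle.

```bash
python3 - <<'E'
from h import *
d=optics.read_camera("scene");C=np.array([533.5,-255,119.5])
for th in(50,60,70,80,90,100):
    a=np.deg2rad(th); m=np.array([0,-np.sin(a),np.cos(a)]); print(th,((proj(d,C-75*m)-[160,80])*4).round(),((proj(d,C+10*m)-[160,80])*4).round())
E
```

```text
50 [353. 339.] [295. 240.]
60 [358. 334.] [294. 241.]
70 [361. 326.] [294. 242.]
80 [363. 316.] [294. 244.]
90 [363. 304.] [294. 245.]
100 [361. 290.] [294. 247.]
```

>>> step_arm(
  moves=[
    {"tx": -1, "ty": 1, "tz": 10, "roll": 0},
    {"tx": -2, "ty": 1, "tz": 22, "roll": 0},
    {"tx": -2, "ty": 1, "tz": 30, "roll": 0},
    {"tx": -2, "ty": 1, "tz": 35, "roll": 0},
    {"tx": -2, "ty": 1, "tz": 38, "roll": 0},
    {"tx": -2, "ty": 1, "tz": 40, "roll": 0},
    {"tx": -2, "ty": 1, "tz": 41, "roll": 0},
    {"tx": -2, "ty": 1, "tz": 42, "roll": 0},
    {"tx": -2, "ty": 1, "tz": 43, "roll": 0},
  ],
)

```text
t: 15.68
eef_pos: [535.3, -258.4, 58.9]
tcp_rot: [3.14, 0.002, 1.57]
ft_force: [-1.1, -6.9, 7.0]
opening: 0.674
grip_force: 30.1
```

>>> step_arm(
  moves=[
    {"tx": 0, "ty": 0, "tz": 0.5, "roll": 0},
    {"tx": 0, "ty": 0, "tz": 1, "roll": 0},
    {"tx": 0, "ty": 0, "tz": 1, "roll": 0},
  ],
)

```text
t: 15.93
eef_pos: [535.6, -258.5, 58.0]
tcp_rot: [3.139, 0.002, 1.57]
ft_force: [-0.7, -5.9, 5.5]
opening: 0.669
grip_force: 30.1
```

>>> step_arm(
  moves=[
    {"tx": 0, "ty": 0, "tz": 1, "roll": 0},
    {"tx": 0, "ty": 0, "tz": 2, "roll": 0},
    {"tx": 0, "ty": 0, "tz": 3, "roll": 0},
    {"tx": 0, "ty": 0, "tz": 3, "roll": 0},
  ],
)

```text
t: 16.27
eef_pos: [535.9, -259.0, 55.2]
tcp_rot: [3.138, 0.003, 1.57]
ft_force: [-0.8, -7.6, 7.5]
opening: 0.67
grip_force: 30.2
```

>>> step_arm(
  moves=[
    {"tx": 0, "ty": 0, "tz": 1, "roll": 0},
    {"tx": 0, "ty": 0, "tz": 2, "roll": 0},
    {"tx": 0, "ty": 0, "tz": 3, "roll": 0},
    {"tx": 0, "ty": 0, "tz": 3, "roll": 0},
  ],
)

```text
t: 16.6
eef_pos: [536.1, -259.1, 52.2]
tcp_rot: [3.138, 0.003, 1.569]
ft_force: [1.1, -8.0, 5.7]
opening: 0.673
grip_force: 30.2
```

```bash
cat > look.py <<'E'
from h import *
import sys
d=optics.read_camera("scene"); im=d["pixels"]; cv2.imwrite(sys.argv[1],im)
b=cv2.imread("pics/scene0.png")
# beaker/ball brightness: bright neutral pixels in jar/beaker region
hsv=cv2.cvtColor(im,cv2.COLOR_BGR2HSV)[100:200,205:310]
for v in(150,):
    n,l,st,c=cv2.connectedComponentsWithStats(cv2.inRange(hsv,(0,0,v),(180,60,255)))
    for i in range(1,n):
        if st[i,4]>8: print(v,(st[i,:4]+[205,100,0,0]).tolist(),int(st[i,4]),(c[i]+[205,100]).round(1))
print(env.state()["ft_force"].round(1))
E
python3 look.py pics/l1.png
python3 - <<'E'
import cv2,numpy as np
g=cv2.cvtColor(cv2.imread("pics/l1.png"),cv2.COLOR_BGR2GRAY)[128:176:1,216:262]
for r in g[::2]: print("".join(" .:-=+*#%@"[min(9,int(x)//24)] for x in r))
E
```

```text
150 [225, 143, 30, 29] 504 [240.1 157.4]
[-0.2 -6.8  6.6]
...::::::........ . ...::.. ..:-:.......::::..
......:::..........:::::...:::::::......::::::
:...............::::::::::::..  .....:::::::::
:...........:::::::::::::..     .:::::::::.:.:
:......:::::.::::::::::::.      .:::.:::.:::::
::...::.......:::::::::::.     ..:::::::::::.:
.....::.........:::::::::..    ..:::::::::::::
   ..:--........:::::-:::...    .::::::::.::::
  .:::::.......-+##%%%##*+-..   .::::::::::::.
   ..  ..  .:=*#%@@@@@@@%%#+-. ..:::::::::::::
   ...     :*%%@@@@@@@@@@@%%*+-:::::::::::::::
....:..    :*#%%%%%%%@@@@@%%#***+=-:::::::::::
...:::-.   .=###%%%%%%%@@@@@%#****+=-:::::::::
:::::+*-   .-**###%%%%%%%%@@%%##****+-::::.:::
.:::+#=-.   :+***###%%%%%%%%%%#**+++++-:::::::
:::=#+---::..=+****#%@@@%%@%%###***+++=-::::::
.::-==------:=+*****#%%%@@%%%%%###***++=-:::::
.:::==-------=++***##%%@@%%%%%%%%###**++-:::::
:..::===-+*++*%@%*+*#%%%%%%%%%%%%%####+=::::::
.:.::-==+*%%##***++*++*#%%%%%%%%%%%%#*+-...:::
:.:.:----==++++++++**+++*#%%%%%%%%%#*+-:......
:::.::------==============+**####**==--:......
:::.::------==============-======------:......
:::.::-------=========-=--------------:.......
```

>>> step_arm(
  moves=[
    {"tx": 0, "ty": 0, "tz": -4, "roll": 0},
    {"tx": 0, "ty": 0, "tz": -12, "roll": 0},
    {"tx": 0, "ty": 0, "tz": -22, "roll": 0},
    {"tx": 0, "ty": 0, "tz": -32, "roll": 0},
    {"tx": 0, "ty": 0, "tz": -40, "roll": 0},
    {"tx": 0, "ty": 0, "tz": -44, "roll": 0},
    {"tx": 0, "ty": 0, "tz": -44, "roll": 0},
    {"tx": 0, "ty": 0, "tz": -44, "roll": 0},
  ],
)

```text
t: 17.32
eef_pos: [534.7, -257.2, 95.2]
tcp_rot: [3.141, 0.0, 1.57]
ft_force: [0.5, 0.5, -0.7]
opening: 0.673
grip_force: 29.6
```

```bash
python3 - <<'E'
from h import *
f=[]
for i in range(6):
    d=optics.read_camera("scene"); s=env.state(); f.append(np.r_[s["ft_force"],s["moment"]*10])
print(np.mean(f,0).round(2),np.std(f,0).round(2),s["eef_pos"].round(1))
cv2.imwrite("pics/l2.png",d["pixels"])
for n,w in(("pics/l2.png",(118,178,216,266)),):
    y0,y1,x0,x1=w;g=cv2.imread(n)[y0:y1,x0:x1].max(2)
    g=cv2.resize(g,None,fx=1.6,fy=.8,interpolation=cv2.INTER_AREA if 0 else cv2.INTER_LINEAR)
    for r in g: print("".join(" .:-=+*#%@"[min(9,int(x)//26)] for x in r))
E
```

```text
[-0.06 -0.08 -0.95 -0.37 -1.09  0.22] [0.7  0.27 0.56 0.42 0.35 0.14] [ 534.6 -257.2   94.7]
........:::::.................::::::::.....::::::::--...........::::::::::::::::
..........................:::::::::::::::::::::...:--........:::::::::::::::::::
......................:::::::::::::::::::::.....  ..:....:::::::::::::::::::::::
.................::::::::::::::::::::::....        .::::::::::::::::::::::::::::
.............:::::::::::::::::::::::::....        ..::::::::::::::::::::::::::::
.........:::::::::::::::::::::::::::::...         ..::::::::::::::::::::::::::::
......:::::::........::::::::::::::::::..         ..::::::::::::::::::::::::::::
.......::.............:::::::::::::::::... .      ..::::::::::::::::::::::::::::
.......:...............:::::::::::::::::..        ..::::::::::::::::::::::::::::
   ...:---:............:::::::::::::::::..        ..::::::::::::::::::::::::::::
  ..:::----:...........:::::::::::::::::..        ..::::::::::::::::::::::::::::
 ..:::::::-:..........:::::::----------::..       ..::::::::::::::::::::::::::::
 ..:::....:........:::::--==+*#####
[... 2180 characters left out ...]
*#%%%#***####***++++====---------::.....::::::::::::
::::::::------====+++++====++*##**+++***++======-------------::.......::::::::::
:::::::::---------=========++++++==========------------------::........:::::::::
::::::::::-----------==================----------------------:::..........::::::
::::::::::-----------------==--------------------------------::.............::::
::::::::::-------------------==------------------------------::................:
:::::::::::-------------------==----------------------------::..................
:::::::::::-------------------===--------------------------::...................
:::::::::::::------------------==------------------------:::....................
```

```bash
python3 - <<'E'
from h import *
f=[];A=[]
for i in range(12):
    d=optics.read_camera("scene"); s=env.state(); f.append(np.r_[s["ft_force"],s["moment"]*10]);A.append(d["pixels"].astype(float))
print(np.mean(f,0).round(2),(np.std(f,0)/3.3).round(2),s["eef_pos"].round(1))
a=np.mean(A,0);cv2.imwrite("pics/l3.png",a.astype(np.uint8))
a=a[125:176,214:264]; w=a[...,2]-a[...,0]; w=cv2.resize(w,None,fx=1.8,fy=.9)
for r in w: print("".join(" .-+*#@"[int(np.clip((x+5)/6,0,6))] for x in r))
o=cv2.imread("pics/scene0.png").astype(float)[240:285,335:370]; w=o[...,2]-o[...,0]
print("orig beaker");
for r in cv2.resize(w,None,fx=1.8,fy=.9): print("".join(" .-+*#@"[int(np.clip((x+5)/6,0,6))] for x in r))
E
```

```text
[ 0.06  0.02 -0.59 -0.63 -1.03  0.03] [0.17 0.16 0.17 0.07 0.08 0.1 ] [ 534.7 -257.2   95. ]
          -*@@@@@@#+-.                                                                    
         -*@@@#*-..                                                                       
         .-**-.                                                                           
         .*@@*-.                                                                          
         .+@@@@*-                                                                         
          ..+*@@*-                                                                        
            -*@@@+.                                                                       
            -+@@*-.                                                                       
            ..--.                                                                         
                                                                                          
                                                                                          
      
[... 4991 characters left out ...]
                                                       
                                                               
                                                               
                                                               
                                                               
                                                               
                                                               
                                                               
                                                               
..                                                             
@#.                                                            
@@*.
```

The force now reads −0.59 N, which matches the empty beaker. I'll carry it over the tray and count balls while the arm is away from the jar.

>>> step_arm(
  moves=[
    {"tx": 0, "ty": 0, "tz": -10, "roll": 0},
    {"tx": 10, "ty": 0, "tz": -25, "roll": 0},
    {"tx": 35, "ty": 0, "tz": -35, "roll": 0},
    {"tx": 70, "ty": -1, "tz": -35, "roll": -0.03},
    {"tx": 110, "ty": -3, "tz": -35, "roll": -0.06},
    {"tx": 150, "ty": -4, "tz": -35, "roll": -0.1},
    {"tx": 190, "ty": -6, "tz": -35, "roll": -0.14},
    {"tx": 230, "ty": -8, "tz": -35, "roll": -0.18},
    {"tx": 270, "ty": -10, "tz": -35, "roll": -0.22},
    {"tx": 310, "ty": -12, "tz": -35, "roll": -0.26},
    {"tx": 350, "ty": -14, "tz": -35, "roll": -0.3},
    {"tx": 385, "ty": -15, "tz": -35, "roll": -0.315},
  ],
)

```text
t: 19.22
eef_pos: [519.7, 130.2, 130.9]
tcp_rot: [3.141, 0.0, 1.888]
ft_force: [0.6, 0.3, -0.6]
opening: 0.674
grip_force: 29.6
```

```bash
python3 go.py 516.7 219.8 60 1.886
```

```text
t 19.22 pos [519.7 130.2 130.9] rot [3.141 0.    1.888] F [ 0.6  0.3 -0.6] grip 29.6 64.1
tx 86.1 ty 25.0 tz 71.0 roll 0.002 dist 114
```

>>> step_arm(
  moves=[
    {"tx": 20, "ty": 5, "tz": 0, "roll": 0},
    {"tx": 45, "ty": 12, "tz": 0, "roll": 0},
    {"tx": 68, "ty": 19, "tz": 5, "roll": 0},
    {"tx": 82, "ty": 24, "tz": 12, "roll": 0},
    {"tx": 87, "ty": 25.5, "tz": 18, "roll": 0},
    {"tx": 87, "ty": 25.5, "tz": 20, "roll": 0},
    {"tx": 87, "ty": 25.5, "tz": 20, "roll": 0},
  ],
)

```text
t: 19.8
eef_pos: [517.2, 217.9, 109.7]
tcp_rot: [-3.14, 0.0, 1.885]
ft_force: [-0.3, -1.4, -0.4]
opening: 0.673
grip_force: 29.6
```

```bash
python3 go.py 516.7 219.8 60 1.886; python3 - <<'E'
from h import *
def show(w,lo,k,fx=2,fy=1):
    for r in cv2.resize(w,None,fx=fx,fy=fy,interpolation=cv2.INTER_CUBIC): print("".join(" .-+*#@"[int(np.clip((x-lo)/k,0,6))] for x in r))
for n,(y0,y1,x0,x1) in(("scene",(140,186,216,258)),("top",(210,254,332,378))):
    a=np.mean([optics.read_camera(n)["pixels"].astype(float) for _ in range(5)],0); cv2.imwrite(f"pics/c_{n}.png",a.astype(np.uint8))
    a=a[y0:y1,x0:x1]; w=a[...,2]-a[...,0]; print(n,np.percentile(w,[5,50,95]).round(1))
    show(w,-4,4)
a=cv2.imread("pics/c_scene.png").astype(float)[190:300,300:400]
b=cv2.imread("pics/c_scene.png").astype(float)[190:290,310:390].max(2); show(b,30,32,1.6,.8)
E
```

```text
t 19.8 pos [517.2 217.9 109.7] rot [-3.14   0.     1.885] F [-0.3 -1.4 -0.4] grip 29.6 64.0
tx 2.0 ty 0.2 tz 49.7 roll -0.001 dist 50
scene [-19.8  -5.2   6.9]
                                                                                    
                                                                                    
                                                                                    
                                                                                    
                                                                                    
                                                                                    
                                                                                    
                                                                                    
                                                                                    
                                                                                    
                                                                                    
     
[... 16680 characters left out ...]
  ...........................................................                   
..-..       ...................       ..--.           ......................................................                    
.--.        ...................         .--.              ................................................                      
--..      .....................          .-..                 ...........................................                       
+-.       ....................           ..-.                      .....................................                        
+-.       ....................            .--                         .................................
```

Counting the ball-coloured blobs in the top view gives eight, all inside the jar. Next I need the beaker's tilt, numerically.

```bash
cat > tilt.py <<'E'
from h import *
def tilt():
    d=optics.read_camera("scene"); s=env.state(); im=d["pixels"]; p=s["eef_pos"]; yaw=s["tcp_rot"][2]
    C=p+[0,0,18.8]; X=np.array([np.cos(yaw),np.sin(yaw),0])
    u,v=proj(d,C).astype(int); y0,x0=max(v-45,0),max(u-45,0)
    w=im[y0:v+60,x0:u+60].astype(int)
    m=((w.max(2)>105)&(w[...,0]-w[...,2]>-3)&(w.max(2)-w.min(2)<60)).astype(np.uint8)
    m=cv2.morphologyEx(m,cv2.MORPH_OPEN,np.ones((2,2),np.uint8))
    c=cv2.convexHull(max(cv2.findContours(m,0,1)[0],key=cv2.contourArea)); h=c[:,0]+[x0,y0]
    M=cv2.moments(h.astype(np.float32)); print("hull area",M["m00"],"cent",(M["m10"]/M["m00"],M["m01"]/M["m00"]),"box",h.min(0),h.max(0))
    Y=np.cross([0,0,1.],X); ph=np.linspace(0,2*np.pi,24)
    # silhouettes of the two circles by angle, for comparing box and centroid
    for th in range(0,131,10):
        a=np.deg2rad(th); ax=-X*np.sin(a)+np.array([0,0,np.cos(a)]); n=np.cross(Y,ax)
        q=[proj(d,C+ax*k+r*(np.cos(f)*n+np.sin(f)*Y)) for k,r in((-75,27),(10,33)) for f in ph]
        q=cv2.convexHull(np.float32(q))[:,0]; K=cv2.moments(q); print(th,q.min(0).round(),q.max(0).round(),"size",np.ptp(q,0).round(),"area",round(K["m00"]),"cent",round(K["m10"]/K["m00"],1),round(K["m01"]/K["m00"],1))
tilt()
E
python3 tilt.py
```

```text
hull area 1675.0 cent (361.5366169154228, 252.31751243781093) box [329 228] [392 276]
0 [341. 222.] [370. 262.] size [28. 39.] area 870 cent 354.5 241.2
10 [342. 223.] [369. 263.] size [28. 40.] area 897 cent 356.1 242.1
20 [341. 223.] [372. 264.] size [31. 41.] area 929 cent 357.8 243.0
30 [341. 223.] [376. 265.] size [35. 42.] area 955 cent 359.6 243.6
40 [342. 223.] [380. 265.] size [38. 42.] area 978 cent 361.4 244.0
50 [342. 223.] [383. 265.] size [41. 42.] area 985 cent 363.2 244.1
60 [343. 223.] [386. 264.] size [43. 41.] area 973 cent 364.9 243.9
70 [344. 222.] [388. 263.] size [44. 41.] area 942 cent 366.3 243.3
80 [345. 222.] [389. 261.] size [44. 40.] area 909 cent 367.1 242.3
90 [346. 222.] [389. 259.] size [44. 38.] area 958 cent 367.2 240.9
100 [346. 221.] [389. 256.] size [43. 35.] area 1009 cent 367.2 239.5
110 [345. 222.] [389. 253.] size [44. 32.] area 1038 cent 367.0 238.0
120 [345. 222.] [389. 249.] size [45. 28.] area 1046 cent 366.4 236.4
130 [344. 222.] [388. 249.] size [45. 27.] area 1038 cent 365.4 234.9
```

>>> step_arm(
  moves=[
    {"tx": -4, "ty": 0, "tz": 12, "roll": 0},
    {"tx": -9, "ty": 0, "tz": 32, "roll": 0},
    {"tx": -12, "ty": 0, "tz": 54, "roll": 0},
    {"tx": -12, "ty": 0, "tz": 70, "roll": 0},
    {"tx": -12, "ty": 0, "tz": 79, "roll": 0},
    {"tx": -12, "ty": 0, "tz": 84, "roll": 0},
    {"tx": -12, "ty": 0, "tz": 86, "roll": 0},
    {"tx": -12, "ty": 0, "tz": 87, "roll": 0},
  ],
)

```text
t: 21.02
eef_pos: [521.4, 207.2, 23.3]
tcp_rot: [3.141, 0.0, 1.885]
ft_force: [-0.2, 0.6, -0.4]
opening: 0.672
grip_force: 29.6
```

>>> step_arm(
  moves=[
    {"tx": 0, "ty": 0, "tz": 1, "roll": 0},
    {"tx": 0, "ty": 0, "tz": 2, "roll": 0},
    {"tx": 0, "ty": 0, "tz": 3, "roll": 0},
    {"tx": 0, "ty": 0, "tz": 4, "roll": 0},
  ],
)

```text
t: 21.35
eef_pos: [521.4, 207.1, 19.3]
tcp_rot: [3.141, 0.0, 1.885]
ft_force: [0.6, 0.7, -1.4]
opening: 0.673
grip_force: 29.6
```

>>> step_arm(
  moves=[
    {"tx": 0, "ty": 0, "tz": 1, "roll": 0},
    {"tx": 0, "ty": 0, "tz": 2, "roll": 0},
    {"tx": 0, "ty": 0, "tz": 3, "roll": 0},
    {"tx": 0, "ty": 0, "tz": 4, "roll": 0},
  ],
)

```text
t: 21.68
eef_pos: [521.2, 207.0, 14.9]
tcp_rot: [-3.142, 0.0, 1.885]
ft_force: [-0.2, -1.1, -1.1]
opening: 0.671
grip_force: 29.6
```

>>> step_arm(
  moves=[
    {"tx": 0, "ty": 0, "tz": 1, "roll": 0},
    {"tx": 0, "ty": 0, "tz": 2, "roll": 0},
    {"tx": 0, "ty": 0, "tz": 3, "roll": 0},
  ],
)

```text
t: 21.93
eef_pos: [521.2, 207.0, 11.9]
tcp_rot: [-3.142, 0.0, 1.885]
ft_force: [-0.6, 0.5, -1.2]
opening: 0.672
grip_force: 29.6
```

>>> step_arm(
  moves=[
    {"tx": 0, "ty": 0, "tz": 1, "roll": 0},
    {"tx": 0, "ty": 0, "tz": 2, "roll": 0},
    {"tx": 0, "ty": 0, "tz": 3, "roll": 0},
    {"tx": 0, "ty": 0, "tz": 4, "roll": 0},
  ],
)

```text
t: 22.27
eef_pos: [521.5, 207.2, 9.8]
tcp_rot: [3.14, 0.0, 1.885]
ft_force: [-8.8, -1.8, 36.1]
opening: 0.673
grip_force: 30.7
```

```bash
python3 go.py 516.7 219.8 60 1.886; python3 tilt.py|head -1; python3 - <<'E'
from h import *
b=optics.read_camera("scene")["pixels"].astype(float)[215:300,325:410].max(2)
for r in cv2.resize(b,None,fx=1.5,fy=.75): print("".join(" .-+*#@"[int(np.clip((x-30)/32,0,6))] for x in r))
E
```

```text
t 22.27 pos [521.5 207.2   9.8] rot [3.14  0.    1.885] F [-8.8 -1.8 36.1] grip 30.7 64.0
tx 13.5 ty -0.6 tz -50.2 roll -0.001 dist 52
hull area 616.5 cent (365.8407677750743, 264.49608002162745) box [349 249] [381 279]
.......................           ....---------------------------...                                                           .
........................              ....-----------------....                                                         .      .
.........................                 ................                                                    ......  ....      
.........................                                              ..         ..  . ..                          .....   ..  
.........................                                                       .............              .    .........    ...
.........................                                                       ....................       .     .  .  .......  
........................                                                     .......................  ....
[... 6675 characters left out ...]
             ..........................................
...            ..-.                                       .............              ...........................................
..            ....                                            .......              .............................................
-....        ....                                                 .                .............................................
++--..    ...                                                                   ................................................
+++++-......                                                                  ..................................................
```

>>> step_arm(
  moves=[
    {"tx": 0, "ty": 0, "tz": -1, "roll": 0},
    {"tx": 2, "ty": 0, "tz": -1.5, "roll": 0},
    {"tx": 4, "ty": 0, "tz": -1.5, "roll": 0},
    {"tx": 6, "ty": 0, "tz": -1.5, "roll": 0},
    {"tx": 6, "ty": 0, "tz": -1.5, "roll": 0},
  ],
)

```text
t: 22.78
eef_pos: [519.6, 212.9, 10.3]
tcp_rot: [3.14, 0.0, 1.885]
ft_force: [-1.8, -1.3, 9.3]
opening: 0.671
grip_force: 30.1
```

>>> step_arm(
  moves=[
    {"tx": 2, "ty": 0, "tz": 0, "roll": 0},
    {"tx": 4, "ty": 0, "tz": 0, "roll": 0},
    {"tx": 6, "ty": 0, "tz": 0, "roll": 0},
    {"tx": 6, "ty": 0, "tz": 0, "roll": 0},
  ],
)

```text
t: 23.12
eef_pos: [518.9, 217.6, 10.5]
tcp_rot: [3.139, 0.002, 1.885]
ft_force: [3.6, -10.2, 7.6]
opening: 0.672
grip_force: 30.2
```

>>> step_arm(
  moves=[
    {"tx": 1.5, "ty": 0, "tz": -4, "roll": 0},
    {"tx": 3, "ty": 0, "tz": -7.5, "roll": 0},
    {"tx": 4.5, "ty": 0, "tz": -10.5, "roll": 0},
    {"tx": 6.5, "ty": 0, "tz": -13.5, "roll": 0},
    {"tx": 8, "ty": 0, "tz": -16.5, "roll": 0},
    {"tx": 10, "ty": 0, "tz": -19.5, "roll": 0},
    {"tx": 12, "ty": 0, "tz": -22, "roll": 0},
    {"tx": 14, "ty": 0, "tz": -25, "roll": 0},
  ],
)

```text
t: 23.78
eef_pos: [513.5, 231.6, 34.8]
tcp_rot: [3.141, 0.0, 1.885]
ft_force: [1.8, -2.7, -0.7]
opening: 0.666
grip_force: 29.9
```

```bash
python3 go.py 516.7 219.8 60 1.886; cat > asc.py <<'E'
from h import *
import sys
y0,y1,x0,x1=map(int,sys.argv[1:5])
b=optics.read_camera("scene")["pixels"].astype(float)[y0:y1,x0:x1].max(2)
for r in cv2.resize(b,None,fx=1.2,fy=.6,interpolation=cv2.INTER_AREA if 0 else 1): print("".join(" .-+*#@"[int(np.clip((x-30)/32,0,6))] for x in r))
E
python3 asc.py 220 300 325 405
```

```text
t 23.78 pos [513.5 231.6  34.8] rot [3.141 0.    1.885] F [ 1.8 -2.7 -0.7] grip 29.9 63.3
tx -12.2 ty -0.6 tz -25.2 roll -0.001 dist 28
.............................  ..                                                 ..  .  .    . 
............................                                               .....  ....      .   
..............................                                            .............. ...  ..
..............................                                 ...       .......................
.............................                                  .....      ............  ........
...........................               ....                 .....          . .. ........... .
..........................                                   ..                       ..........
.........................       ...                         ..                          ........
.....................            ....                      ..                                ...
....................             ......                   ..                               
[... 2991 characters left out ...]
             ...    .
.....        .-.                  ..........................                          ..........
....         .-.                      .....................                          ...........
.....        ...                          ................                          ............
...         .-.                               ...........                          .............
...        ...                                    .....                           ..............
--..      ...                                                                    ...............
+++--.....                                                                      ................
```

>>> step_arm(
  moves=[
    {"tx": 2.5, "ty": 0, "tz": -2.5, "roll": 0},
    {"tx": 5, "ty": 0, "tz": -5, "roll": 0},
    {"tx": 7.5, "ty": 0, "tz": -7, "roll": 0},
    {"tx": 10, "ty": 0, "tz": -9, "roll": 0},
    {"tx": 12.5, "ty": 0, "tz": -11, "roll": 0},
    {"tx": 15, "ty": 0, "tz": -13, "roll": 0},
    {"tx": 17.5, "ty": 0, "tz": -15, "roll": 0},
    {"tx": 20, "ty": 0, "tz": -16.5, "roll": 0},
    {"tx": 22.5, "ty": 0, "tz": -18, "roll": 0},
    {"tx": 25, "ty": 0, "tz": -19.5, "roll": 0},
  ],
)

```text
t: 24.67
eef_pos: [505.6, 255.7, 54.3]
tcp_rot: [3.141, 0.0, 1.885]
ft_force: [2.1, -3.6, 3.2]
opening: 0.669
grip_force: 30.0
```

```bash
python3 go.py 516.7 219.8 60 1.886; python3 asc.py 215 300 325 405
```

```text
t 24.67 pos [505.6 255.7  54.3] rot [3.141 0.    1.885] F [ 2.1 -3.6  3.2] grip 30.0 63.6
tx -37.5 ty -0.6 tz -5.7 roll -0.001 dist 38
..........................                                          ...                       . 
...............................  ..                                                  .         .
...............................  .                                                            ..
........................... ....                                                              . 
.................................    .                                                  ...     
................................                                                        .  .  ..
................................ ..   .                                      ....      ....... .
............................. ......    .                                    .....    ..........
................................... .  .                 ....               .. ..         ......
...................................                                        ..               
[... 3281 characters left out ...]
                     
.....        .--....              ..........................                                    
....         .--....                  .....................                                     
....         .-....                       ................                                      
....        .-....                            ...........                                       
...        ......                                 .....                                         
--..      .......                                                                              .
+++--.....   .....                                                                            ..
```

>>> step_arm(
  moves=[
    {"tx": 2.5, "ty": 0, "tz": -1.5, "roll": 0},
    {"tx": 5, "ty": 0, "tz": -2.5, "roll": 0},
    {"tx": 7.5, "ty": 0, "tz": -3.7, "roll": 0},
    {"tx": 10, "ty": 0, "tz": -4.5, "roll": 0},
    {"tx": 12, "ty": 0, "tz": -5.2, "roll": 0},
    {"tx": 14, "ty": 0, "tz": -5.8, "roll": 0},
    {"tx": 16, "ty": 0, "tz": -6, "roll": 0},
    {"tx": 16, "ty": 0, "tz": -6, "roll": 0},
  ],
)

```text
t: 25.38
eef_pos: [500.7, 271.1, 60.5]
tcp_rot: [3.141, 0.0, 1.885]
ft_force: [1.3, -4.5, 8.5]
opening: 0.668
grip_force: 30.2
```

```bash
python3 go.py 516.7 219.8 60 1.886; python3 - <<'E'
from h import *
d=optics.read_camera("scene"); cv2.imwrite("pics/l5.png",d["pixels"]); s=env.state(); C=s["eef_pos"]+[0,0,26.8]; yaw=s["tcp_rot"][2]
X=np.array([np.cos(yaw),np.sin(yaw),0]);Y=np.cross([0,0,1.],X);ph=np.linspace(0,2*np.pi,24)
w=d["pixels"].astype(int); b=w.max(2)
for th in range(0,70,10):
    a=np.deg2rad(th); ax=-X*np.sin(a)+np.array([0,0,np.cos(a)]); n=np.cross(Y,ax)
    f=np.array([proj(d,C-79*ax+27*(np.cos(f)*n+np.sin(f)*Y)) for f in ph]); m=np.array([proj(d,C+6*ax+33*(np.cos(f)*n+np.sin(f)*Y)) for f in ph])
    print(th,"foot box",f.min(0).round(),f.max(0).round(),"mouth box",m.min(0).round(),m.max(0).round())
E
python3 asc.py 215 300 325 405
```

```text
t 25.38 pos [500.7 271.1  60.5] rot [3.141 0.    1.885] F [ 1.3 -4.5  8.5] grip 30.2 63.6
tx -53.7 ty -0.6 tz 0.5 roll -0.001 dist 54
0 foot box [359. 263.] [380. 281.] mouth box [361. 243.] [388. 265.]
10 foot box [363. 266.] [385. 283.] mouth box [360. 243.] [388. 264.]
20 foot box [369. 267.] [390. 284.] mouth box [360. 244.] [387. 264.]
30 foot box [374. 269.] [394. 285.] mouth box [360. 244.] [386. 263.]
40 foot box [379. 269.] [399. 285.] mouth box [361. 244.] [385. 263.]
50 foot box [384. 269.] [402. 285.] mouth box [362. 244.] [384. 263.]
60 foot box [389. 268.] [405. 284.] mouth box [363. 243.] [382. 264.]
...........................                                            .....------......        
..........................     ..     .                                                         
...............................   .                                                             
................................                                                                
...............................                                                          
[... 3698 characters left out ...]
....     ..........        .............................                                    
.....        .--...........        .........................                                    
....         .--............          .....................                                     
...          .-............               ................                                      
...         .-.............                   ...........                                       
..         ...............                        .....                                         
--..      ................                                                                      
+++--.....    ...........
```

>>> step_arm(
  moves=[
    {"tx": 2, "ty": 0, "tz": -0.5, "roll": 0},
    {"tx": 4, "ty": 0, "tz": -1, "roll": 0},
    {"tx": 6, "ty": 0, "tz": -1.2, "roll": 0},
    {"tx": 8, "ty": 0, "tz": -1.2, "roll": 0},
    {"tx": 10, "ty": 0, "tz": -1.2, "roll": 0},
    {"tx": 10, "ty": 0, "tz": -1.2, "roll": 0},
  ],
)

```text
t: 25.98
eef_pos: [498.1, 280.8, 62.3]
tcp_rot: [3.139, 0.0, 1.885]
ft_force: [2.6, -4.5, 14.4]
opening: 0.667
grip_force: 30.2
```

```bash
python3 go.py 516.7 219.8 60 1.886; cat > cmp.py <<'E'
from h import *
d=optics.read_camera("scene"); s=env.state(); C=s["eef_pos"]+[0,0,26.8]; yaw=s["tcp_rot"][2]
X=np.array([np.cos(yaw),np.sin(yaw),0]);Y=np.cross([0,0,1.],X);ph=np.linspace(0,2*np.pi,24)
for th in range(-10,50,10):
    a=np.deg2rad(th); ax=-X*np.sin(a)+np.array([0,0,np.cos(a)]); n=np.cross(Y,ax)
    f=np.array([proj(d,C-79*ax+27*(np.cos(f)*n+np.sin(f)*Y)) for f in ph])
    print(th,"foot box",f.min(0).round(),f.max(0).round())
E
python3 cmp.py;python3 asc.py 250 300 335 405
```

```text
t 25.98 pos [498.1 280.8  62.3] rot [3.139 0.    1.885] F [ 2.6 -4.5 14.4] grip 30.2 63.5
tx -63.7 ty -1.2 tz 2.3 roll -0.001 dist 64
-10 foot box [358. 261.] [378. 280.]
0 foot box [362. 264.] [383. 282.]
10 foot box [367. 267.] [388. 284.]
20 foot box [372. 269.] [393. 285.]
30 foot box [377. 270.] [398. 286.]
40 foot box [383. 271.] [403. 287.]
...-----++++++++++++++++-.    .................                                     
..-----++++++++++++++++-.          .-..............                                 
.----+++++++++++++++++++-.             ..................                           
----+++++++++++++++++++--.                 ................                         
-.-+++++++++++++++++++++-..                    ....-......-.....                    
--++++++++++++++++++++++++----.                    ............                     
++++++++++++++++++++++++++++++---..                     .....   ..-.                
+++++++++++++++++++++++++++++++++++--..                       .----..               
++++++++++++++++++++++++++++++++++++----                      --+---. 
[... 1033 characters left out ...]
 
.-......      ...---+++--..........................---+++++++----..                 
...........       ....-.........................     ........                       
 .--...........       .........................                                     
 .--...............        ....................                                     
 .-..................         ................                                      
.-..................              ...........                                       
-..................                   .....                                         
..................                                                                  
  ................
```

>>> step_arm(
  moves=[
    {"tx": 0, "ty": 0, "tz": -4, "roll": 0},
    {"tx": -3, "ty": 0, "tz": -10, "roll": 0},
    {"tx": -12, "ty": 0, "tz": -12, "roll": 0},
    {"tx": -26, "ty": 0, "tz": -12, "roll": 0},
    {"tx": -40, "ty": 0, "tz": -12, "roll": 0},
    {"tx": -52, "ty": 0, "tz": -12, "roll": 0},
    {"tx": -60, "ty": 0, "tz": -12, "roll": 0},
    {"tx": -62, "ty": 0, "tz": -10, "roll": 0},
    {"tx": -62, "ty": 0, "tz": -6, "roll": 0},
    {"tx": -62, "ty": 0, "tz": -3, "roll": 0},
    {"tx": -62, "ty": 0, "tz": -1, "roll": 0},
    {"tx": -62, "ty": 0, "tz": 0, "roll": 0},
  ],
)

```text
t: 27.08
eef_pos: [516.2, 221.6, 60.6]
tcp_rot: [-3.141, 0.0, 1.885]
ft_force: [-1.1, -0.1, -1.7]
opening: 0.671
grip_force: 29.9
```

>>> step_arm(
  moves=[
    {"tx": 0, "ty": 0, "tz": 0.5, "roll": 0},
    {"tx": 0, "ty": 0, "tz": 1, "roll": 0},
    {"tx": 0, "ty": 0, "tz": 1, "roll": 0},
  ],
)

```text
t: 27.33
eef_pos: [516.5, 221.5, 60.2]
tcp_rot: [-3.142, 0.0, 1.885]
ft_force: [0.6, -0.2, -0.3]
opening: 0.668
grip_force: 29.9
```

```bash
python3 go.py 516.7 219.8 60 1.886; python3 cmp.py;python3 asc.py 225 290 325 395
```

```text
t 27.33 pos [516.5 221.5  60.2] rot [-3.142  0.     1.885] F [ 0.6 -0.2 -0.3] grip 29.9 63.6
tx -1.7 ty -0.3 tz 0.2 roll -0.001 dist 2
-10 foot box [336. 251.] [356. 270.]
0 foot box [341. 254.] [361. 272.]
10 foot box [345. 257.] [366. 273.]
20 foot box [350. 259.] [371. 274.]
30 foot box [355. 260.] [375. 275.]
40 foot box [360. 260.] [379. 276.]
..................            ...                       .........                   
................             . ..  ..                 ...  .....                    
............                      .          .       .... ....                      
...........                                 .       .........                       
..........                                         ..  ......                       
.............   . .                               ... ....                          
.............--.......                           ........                           
.......  .................                           ...                            
......      ..................                       ..              
[... 1865 characters left out ...]
....                
--.................................................................                 
....----..........................................................                  
........--.    ..................................................                   
...... ...--.     ..............................................                    
......    ..-.        .........................................                     
.....      ..-.           ....................................                      
.....        ...              ...............................                      .
....         .-.                  ..........................                       .
```

>>> step_arm(
  moves=[
    {"tx": 0, "ty": 0, "tz": 0.7, "roll": 0},
    {"tx": 0, "ty": 0, "tz": 1.5, "roll": 0},
    {"tx": 0, "ty": 0, "tz": 2, "roll": 0},
    {"tx": 0, "ty": 0, "tz": 2, "roll": 0},
  ],
)

```text
t: 27.77
eef_pos: [516.5, 221.2, 58.1]
tcp_rot: [-3.141, 0.0, 1.885]
ft_force: [-0.1, 0.1, -0.1]
opening: 0.672
grip_force: 29.9
```

>>> step_arm(
  moves=[
    {"tx": 2, "ty": 0, "tz": 0.7, "roll": 0},
    {"tx": 4, "ty": 0, "tz": 1, "roll": 0},
    {"tx": 6, "ty": 0, "tz": 1, "roll": 0},
    {"tx": 8, "ty": 0, "tz": 1, "roll": 0},
  ],
)

```text
t: 28.1
eef_pos: [514.1, 229.1, 57.2]
tcp_rot: [3.142, 0.0, 1.885]
ft_force: [0.0, -0.3, -0.5]
opening: 0.667
grip_force: 29.9
```

>>> step_arm(
  moves=[
    {"tx": 0, "ty": 0, "tz": 1, "roll": 0},
    {"tx": 0, "ty": 0, "tz": 2, "roll": 0},
    {"tx": 0, "ty": 0, "tz": 2, "roll": 0},
  ],
)

```text
t: 28.35
eef_pos: [514.4, 228.8, 56.1]
tcp_rot: [3.141, 0.0, 1.885]
ft_force: [-1.0, -3.7, 12.7]
opening: 0.67
grip_force: 30.0
```

>>> step_arm(
  moves=[
    {"tx": 0, "ty": 0, "tz": 1, "roll": 0},
    {"tx": 0, "ty": 0, "tz": 2, "roll": 0},
    {"tx": 0, "ty": 0, "tz": 2, "roll": 0},
  ],
)

```text
t: 28.6
eef_pos: [514.8, 228.5, 55.5]
tcp_rot: [3.139, 0.001, 1.885]
ft_force: [-4.8, -6.6, 27.6]
opening: 0.667
grip_force: 30.2
```

>>> step_arm(
  moves=[
    {"tx": 0, "ty": 0, "tz": -1.5, "roll": 0},
    {"tx": 0, "ty": 0, "tz": -2, "roll": 0},
  ],
)

```text
t: 28.77
eef_pos: [514.4, 228.8, 56.3]
tcp_rot: [3.14, 0.0, 1.885]
ft_force: [-1.2, -1.9, 7.5]
opening: 0.666
grip_force: 30.0
```

>>> step_arm(
  moves=[
    {"tx": 0, "ty": 0, "tz": 0, "roll": 0},
    {"tx": 0, "ty": 0, "tz": 0, "roll": 0},
    {"tx": 0, "ty": 0, "tz": 0, "roll": 0},
    {"tx": 0, "ty": 0, "tz": 0, "roll": 0},
    {"tx": 0, "ty": 0, "tz": 0, "roll": 0},
    {"tx": 0, "ty": 0, "tz": 0, "roll": 0},
  ],
  grip=76,
)

```text
t: 29.27
eef_pos: [514.1, 228.9, 55.0]
tcp_rot: [-3.141, 0.0, 1.885]
ft_force: [0.4, -0.7, 0.4]
opening: 0.794
grip_force: 0.0
```

```bash
python3 go.py 516.7 219.8 60 1.886; python3 asc.py 225 290 325 395
```

```text
t 29.27 pos [514.1 228.9  55. ] rot [-3.141  0.     1.885] F [ 0.4 -0.7  0.4] grip 0.0 75.5
tx -9.5 ty -0.3 tz -5.0 roll -0.001 dist 11
.........................                                    ...  .              ...
.........................                                   ...  .                  
.....................            ....                      .....                    
...................             .......                  ...  .                     
................                ........        .       ...                         
..............                         ..      .       ......                       
..............                               ...     .......                        
..................  ..                       .      ...  .                          
........... .....-.......                          ......                           
..........   .................                     ......                           
.........        ...---...........                                                  
.........           .........
[... 1626 characters left out ...]
##################*---......                
--.......----.......................--+*#################*+--......                 
....----.............................--++*#############**+--......                  
........--.   .........................---++**********++---......                   
..........--.     ........................-----+++------........                    
......    ..-.        ..............-.......---.---............                     
.....       .-.           ....................................                      
.......      ...              ...............................                       
.....        .-.                  ..........................
```

```bash
python3 - <<'E'
from h import *
d=optics.read_camera("scene"); p=plane(d,364.3,274.5,8); print(p.round(1))
c=np.array([512,234.]);q=p[:2]-c;print("uv",q@[.949,.315],q@[-.315,.949])
ph=np.linspace(0,6.28,40)
for P in (p[:2],p[:2]-[1,3]):
  for z,r in((4,27),(89,33)):
    f=np.array([proj(d,[P[0]+r*np.cos(a),P[1]+r*np.sin(a),z]) for a in ph]);print(z,f.min(0).round(),f.max(0).round())
E
```

```text
[516.1 268.4   8. ]
uv 14.745540728584688 31.336785443711122
4 [354. 266.] [375. 284.]
89 [355. 246.] [383. 269.]
4 [353. 265.] [374. 283.]
89 [355. 245.] [382. 268.]
```

The beaker is standing upright with its foot centre near (364,274), but close to the far wall of the tray. I'll regrip it and shift it towards the tray centre.

>>> step_arm(
  moves=[
    {"tx": 0, "ty": 0, "tz": -8, "roll": 0},
    {"tx": 0, "ty": 0, "tz": -28, "roll": 0},
    {"tx": 0, "ty": 0, "tz": -46, "roll": 0},
    {"tx": 6, "ty": 2, "tz": -52, "roll": 0},
    {"tx": 18, "ty": 6, "tz": -52, "roll": 0},
    {"tx": 28, "ty": 9, "tz": -52, "roll": 0},
    {"tx": 31, "ty": 10, "tz": -52, "roll": 0},
    {"tx": 31, "ty": 10, "tz": -48, "roll": 0},
    {"tx": 31, "ty": 10, "tz": -36, "roll": 0},
    {"tx": 31, "ty": 10, "tz": -20, "roll": 0},
    {"tx": 31, "ty": 10, "tz": -6, "roll": 0},
    {"tx": 31, "ty": 10, "tz": 0, "roll": 0},
  ],
  grip=95,
)

```text
t: 30.37
eef_pos: [512.8, 261.0, 52.5]
tcp_rot: [-3.138, 0.0, 1.885]
ft_force: [0.5, -0.4, -0.4]
opening: 0.998
grip_force: 0.0
```

>>> step_arm(
  moves=[
    {"tx": 0, "ty": 0, "tz": 0, "roll": 0},
    {"tx": 0, "ty": 0, "tz": 0, "roll": 0},
    {"tx": 0, "ty": 0, "tz": 0, "roll": 0},
    {"tx": 0, "ty": 0, "tz": 0, "roll": 0},
    {"tx": 0, "ty": 0, "tz": 0, "roll": 0},
    {"tx": 0, "ty": 0, "tz": 0, "roll": 0},
    {"tx": 0, "ty": 0, "tz": -1, "roll": 0},
    {"tx": 0, "ty": 0, "tz": -3, "roll": 0},
    {"tx": 0, "ty": 0, "tz": -5, "roll": 0},
    {"tx": 0, "ty": 0, "tz": -5, "roll": 0},
  ],
  grip=52,
)

```text
t: 31.2
eef_pos: [514.2, 261.5, 60.7]
tcp_rot: [3.141, 0.0, 1.885]
ft_force: [0.0, -0.2, -0.4]
opening: 0.666
grip_force: 30.0
```

```bash
python3 go.py 512 234 60 1.886; python3 asc.py 225 290 325 395
```

```text
t 31.2 pos [514.2 261.5  60.7] rot [3.141 0.    1.885] F [ 0.  -0.2 -0.4] grip 30.0 63.4
tx -25.5 ty -10.6 tz 0.7 roll -0.001 dist 28
................................ .. .                                               
....................................    .                                     .-.   
..................................                                           .....  
..................................   ..                  ...                .. ..   
......................................                                     ..       
............................... ...           ..                          ..        
.................................             ..                        ...         
................................                                       ...          
........................-----..                                       ...           
.......................---....                               ..      ..             
.....................---.--.                                ..      ...             
....................------.    
[... 1624 characters left out ...]
##################*+--......                
--.......---+++++++++++++++++++--....--+*################*+--......                 
....----.....---++++++++++++--.........--+**###########*++--......                  
........--..  ...---+++++++--...........----++******++++--.......                   
..........--..    ...---+--................--------------.......                    
........ ...-..       .........................................                     
......      .-......      ....................................                      
......      ....   ...        ...............................                       
.....        .--..                ..........................
```

>>> step_arm(
  moves=[
    {"tx": -2, "ty": -1, "tz": -2, "roll": 0},
    {"tx": -7, "ty": -3, "tz": -3, "roll": 0},
    {"tx": -14, "ty": -6, "tz": -3, "roll": 0},
    {"tx": -21, "ty": -8, "tz": -3, "roll": 0},
    {"tx": -25, "ty": -10, "tz": -2, "roll": 0},
    {"tx": -26, "ty": -10, "tz": 1, "roll": 0},
    {"tx": -26, "ty": -10, "tz": 3, "roll": 0},
    {"tx": -26, "ty": -10, "tz": 4.5, "roll": 0},
    {"tx": -26, "ty": -10, "tz": 5, "roll": 0},
    {"tx": -26, "ty": -10, "tz": 5.5, "roll": 0},
  ],
)

```text
t: 32.08
eef_pos: [512.7, 233.8, 55.4]
tcp_rot: [3.141, 0.0, 1.885]
ft_force: [-2.8, -2.8, 18.4]
opening: 0.664
grip_force: 30.0
```

>>> step_arm(
  moves=[
    {"tx": 0, "ty": 0, "tz": 0, "roll": 0},
    {"tx": 0, "ty": 0, "tz": 0, "roll": 0},
    {"tx": 0, "ty": 0, "tz": 0, "roll": 0},
    {"tx": 0, "ty": 0, "tz": 0, "roll": 0},
    {"tx": 0, "ty": 0, "tz": 0, "roll": 0},
    {"tx": 0, "ty": 0, "tz": -10, "roll": 0},
    {"tx": 0, "ty": 0, "tz": -30, "roll": 0},
    {"tx": 0, "ty": 0, "tz": -60, "roll": 0},
    {"tx": 0, "ty": 0, "tz": -90, "roll": 0},
    {"tx": 0, "ty": 0, "tz": -110, "roll": 0},
  ],
  grip=92,
)

```text
t: 32.92
eef_pos: [513.0, 233.8, 168.0]
tcp_rot: [3.139, 0.0, 1.885]
ft_force: [0.3, -0.1, 1.1]
opening: 0.97
grip_force: 0.0
```

```bash
python3 go.py 570 -11.5 120 1.886
```

```text
t 32.92 pos [513.  233.8 168. ] rot [3.139 0.    1.885] F [ 0.3 -0.1  1.1] grip 0.0 92.2
tx -250.9 ty -21.7 tz 47.9 roll -0.001 dist 256
```

>>> step_arm(
  moves=[
    {"tx": -15, "ty": -1, "tz": 2, "roll": 0},
    {"tx": -45, "ty": -4, "tz": 8, "roll": 0},
    {"tx": -80, "ty": -7, "tz": 16, "roll": 0},
    {"tx": -118, "ty": -10, "tz": 26, "roll": 0},
    {"tx": -156, "ty": -13, "tz": 36, "roll": 0},
    {"tx": -192, "ty": -17, "tz": 44, "roll": 0},
    {"tx": -222, "ty": -20, "tz": 50, "roll": 0},
    {"tx": -242, "ty": -21, "tz": 54, "roll": 0},
    {"tx": -250, "ty": -21.5, "tz": 58, "roll": 0},
    {"tx": -250, "ty": -21.5, "tz": 60, "roll": 0},
    {"tx": -250, "ty": -21.5, "tz": 60, "roll": 0},
    {"tx": -250, "ty": -21.5, "tz": 60, "roll": 0},
  ],
  grip=60,
)

```text
t: 33.92
eef_pos: [569.1, -9.5, 105.0]
tcp_rot: [-3.142, -0.0, 1.886]
ft_force: [0.1, 0.4, 0.7]
opening: 0.633
grip_force: 0.0
```

```bash
python3 go.py 569.5 -11.7 16 1.886; python3 - <<'E'
from h import *
d=optics.read_camera("scene");t=optics.read_camera("top");cv2.imwrite("pics/e_s.png",d["pixels"]);cv2.imwrite("pics/e_t.png",t["pixels"])
ph=np.linspace(0,6.28,40)
for z,r in((4,27),(89,33)):
  for n,c in(("S",d),("T",t)):
    f=np.array([proj(c,[512.7+r*np.cos(a),233.8+r*np.sin(a),z]) for a in ph]);print(n,z,f.min(0).round(),f.max(0).round())
# knob in scene now
im=d["pixels"]; w=im[190:235,255:305].astype(int); print("knob?",[ (int(c.mean())) for c in np.nonzero(w.max(2)<45)][::-1])
for b in(d["pixels"][225:285,325:385].max(2),t["pixels"][200:260,155:215].max(2)):
  for r in cv2.resize(b,None,fx=1.2,fy=.6): print("".join(" .-+*#@"[int(np.clip((float(x)-30)/32,0,6))] for x in r))
E
```

```text
t 33.92 pos [569.1  -9.5 105. ] rot [-3.142 -0.     1.886] F [0.1 0.4 0.7] grip 0.0 60.2
tx -2.2 ty -0.2 tz 89.0 roll -0.000 dist 89
S 4 [345. 257.] [366. 275.]
T 4 [177. 235.] [195. 253.]
S 89 [346. 237.] [373. 259.]
T 89 [169. 229.] [193. 252.]
knob? [18, 13]
                                                                        
                                                                        
                                                                        
                                                                        
                                                                        
                                                                        
                                                                        
                                                                        
                        ......     ...--++++---...                      
                      ..........--+++---++++-+++++--.                   
                     ........--+*++---------------++++-.                
                    .......--+*+---
[... 3717 characters left out ...]
@@@@@@@@@@@@@@@@@#**############**+--......
......--++**#####@##*++++*#@@@@@@@@@@@@@@@@@@##**############*+++-......
.----..--+***#####@@##*++*#@@@@@@@@@@@@@@@@@##**############*+++++-.....
........-++***######@@##****#@@@@@@@@@@@@@@##**############**+++++-.....
-.......--+***#########@@#####@@@@@@@@@@###***#############*+++++++-....
.........--+**##############@#########****################*+++++++++-...
..........-++***#########################################*++++++++++--..
.......-..--+***#########################################*+++++++++++-..
...........--+***#######################################*++++++++++++-..
............-++***#####################################**++++++++----...
```

The beaker now stands upright and empty near the centre of its tray, with its rim matching the predicted box. Next is the lid.

>>> step_arm(
  moves=[
    {"tx": -1, "ty": 0, "tz": 20, "roll": 0},
    {"tx": -1.5, "ty": 0, "tz": 45, "roll": 0},
    {"tx": -1.5, "ty": 0, "tz": 65, "roll": 0},
    {"tx": -1.5, "ty": 0, "tz": 77, "roll": 0},
    {"tx": -1.5, "ty": 0, "tz": 84, "roll": 0},
    {"tx": -1.5, "ty": 0, "tz": 88, "roll": 0},
    {"tx": -1.5, "ty": 0, "tz": 88, "roll": 0},
  ],
)

```text
t: 34.6
eef_pos: [569.7, -11.7, 16.5]
tcp_rot: [-3.141, -0.0, 1.885]
ft_force: [0.3, -0.8, 0.9]
opening: 0.63
grip_force: 0.0
```

>>> step_arm(
  moves=[
    {"tx": 0, "ty": 0, "tz": 0, "roll": 0},
    {"tx": 0, "ty": 0, "tz": 0, "roll": 0},
    {"tx": 0, "ty": 0, "tz": 0, "roll": 0},
    {"tx": 0, "ty": 0, "tz": 0, "roll": 0},
    {"tx": 0, "ty": 0, "tz": 0, "roll": 0},
    {"tx": 0, "ty": 0, "tz": 0, "roll": 0},
    {"tx": 0, "ty": 0, "tz": 0, "roll": 0},
  ],
  grip=18,
)

```text
t: 35.18
eef_pos: [569.8, -12.3, 16.8]
tcp_rot: [3.142, 0.0, 1.885]
ft_force: [0.3, 0.2, 0.0]
opening: 0.216
grip_force: 0.0
```

>>> step_arm(
  moves=[
    {"tx": 0, "ty": 0, "tz": -4, "roll": 0},
    {"tx": 0, "ty": 0, "tz": -14, "roll": 0},
    {"tx": 0, "ty": 0, "tz": -28, "roll": 0},
    {"tx": 0, "ty": 0, "tz": -45, "roll": 0},
    {"tx": 0, "ty": 0, "tz": -62, "roll": 0},
    {"tx": 0, "ty": 0, "tz": -76, "roll": 0},
    {"tx": 0, "ty": 0, "tz": -86, "roll": 0},
    {"tx": 0, "ty": 0, "tz": -90, "roll": 0},
  ],
)

```text
t: 35.85
eef_pos: [570.4, -12.3, 108.8]
tcp_rot: [3.139, 0.001, 1.885]
ft_force: [0.3, -0.2, -0.2]
opening: 0.192
grip_force: 0.0
```

```bash
python3 go.py 534 -256.5 106 1.886; python3 - <<'E'
from h import *
# refine jar centre in both views from the clear pictures (averaged)
for n in("c_scene","c_top"):
    im=cv2.imread(f"pics/{n}.png"); hsv=cv2.cvtColor(im,cv2.COLOR_BGR2HSV)
    y0,y1,x0,x1=(135,195,205,270) if n=="c_scene" else (200,262,325,385)
    b=im[y0:y1,x0:x1].max(2)
    for r in cv2.resize(b,None,fx=1.6,fy=.8): print("".join(" .-+*#@"[int(np.clip((float(x)-60)/25,0,6))] for x in r))
E
```

```text
t 35.85 pos [570.4 -12.3 108.8] rot [3.139e+00 1.000e-03 1.885e+00] F [ 0.3 -0.2 -0.2] grip 0.0 18.3
tx -221.1 ty -110.0 tz 2.8 roll -0.001 dist 247
--..                                                                                                    
-..                                                                                                     
.                                                                                                       
                                                                                                        
                                                                                                        
                                                                                                        
                                                                                                        
                                                                                                        
                                                   ......                                               
      
[... 8238 characters left out ...]
.....................
................................................................................................
................................................................................................
................................................................................................
................................................................................................
................................................................................................
................................................................................................
................................................................................................
```

The fingers closed to 18 mm without touching anything, so they missed the knob. I'll locate the lid again.

```bash
python3 - <<'E'
from h import *
d=optics.read_camera("scene");t=optics.read_camera("top");S=d["pixels"]
cv2.imwrite("pics/f_s.png",S);cv2.imwrite("pics/f_t.png",t["pixels"])
for n,im in(("now",S),("e",cv2.imread("pics/e_s.png")),("c",cv2.imread("pics/c_scene.png")),("0",cv2.imread("pics/scene0.png"))):
    m=cv2.inRange(cv2.cvtColor(im,cv2.COLOR_BGR2HSV),(0,0,110),(180,60,255))
    for c in cv2.findContours(m,0,1)[0]:
        x,y,w,h=cv2.boundingRect(c)
        if cv2.contourArea(c)>150 and 180<y<300 and 220<x<320: print(n,(x,y,w,h))
b=S[185:245,235:310].max(2)
for r in cv2.resize(b,None,fx=1.6,fy=.8): print("".join(" .-+*#@"[int(np.clip((float(x)-20)/32,0,6))] for x in r))
E
```

```text
now (260, 206, 38, 31)
e (261, 206, 37, 31)
c (260, 206, 38, 31)
0 (260, 206, 38, 31)
              ........                              ......     ....               .....................+#@@@@@@@@@@@@@@@
....  ..................                                       ..                 ....................-+#@@@@@@@@@@@@@@@
...........................                                                      ......................+#@@@@@@@@@@@@@@@
................................                                                 ......................-*#@@@@@@@@@@@@@@
...................................                                       ...  .........................-*@@@@@@@@@@@@@@
.........................................                                 ...............................+#@@@@@@@@@@@@@
.............................................                             ...............................--*@@@@@@@@@@@@
.................................................                         .................................-+#@@@@@@@@@@
..............................................
[... 4010 characters left out ...]
.--------------......                                    
.....................................                              ...........                                          
...................................                                                                                     
..................................                                                                                      
...................................                                                                                     
....................................                                                                                    
.....................................
```

>>> step_arm(
  moves=[
    {"tx": 0, "ty": 0, "tz": 0, "roll": 0},
    {"tx": 0, "ty": 0, "tz": 10, "roll": 0},
    {"tx": 0, "ty": 0, "tz": 25, "roll": 0},
    {"tx": 0, "ty": 0, "tz": 40, "roll": 0},
    {"tx": 0, "ty": 0, "tz": 55, "roll": 0},
    {"tx": 0, "ty": 0, "tz": 70, "roll": 0},
    {"tx": 0, "ty": 0, "tz": 82, "roll": 0},
    {"tx": 0, "ty": 0, "tz": 89, "roll": 0},
    {"tx": 0, "ty": 0, "tz": 90, "roll": 0},
  ],
  grip=50,
)

```text
t: 36.7
eef_pos: [568.7, -12.1, 14.4]
tcp_rot: [-3.138, -0.001, 1.885]
ft_force: [-0.4, 0.4, 0.7]
opening: 0.525
grip_force: 0.0
```

```bash
python3 go.py 569.5 -11.7 16.5 1.886; python3 - <<'E'
from h import *
d=optics.read_camera("scene");S=d["pixels"];p=env.state()["eef_pos"]
b=S[190:240,250:310].max(2)
for r in cv2.resize(b,None,fx=2,fy=1): print("".join(" .-+*#@"[int(np.clip((float(x)-15)/25,0,6))] for x in r))
for q in([*p[:2],40],[*p[:2],12],p,p+[25*.95,25*.31,0],p+[31*.95,31*.31,0],p-[25*.95,25*.31,0]): print(((proj(d,np.array(q))-[250,190])*[2,1]).round(1))
E
```

```text
t 36.7 pos [568.7 -12.1  14.4] rot [-3.138e+00 -1.000e-03  1.885e+00] F [-0.4  0.4  0.7] grip 0.0 49.9
tx 0.1 ty 0.9 tz -2.1 roll -0.001 dist 2
............................     ..-----..            .....                   ...-------++-........-+#@@@@@@@@@@@@@@@@@@
...........................     .-+++++--.....             ...               ...---....---.........--*@@@@@@@@@@@@@@@@@@
..........................      .-++++---..........          .              ...---..................--*#@@@@@@@@@@@@@@@@
........................        ...---..................     ...          ....--.....................--+#@@@@@@@@@@@@@@@
........................          .........................   .        ...-----........................-+*#@@@@@@@@@@@@@
......................                   .................. ..        ...-----...........................-+*#@@@@@@@@@@@
........................                      .............          ...---................................--+*#@@@@@@@@
............................        .             ........         ....---..........................-----....
[... 4465 characters left out ...]
.......................
--..----.......                 .......---++++**************************+++---..........................................
----..----....... .                   .......---+++++++++++++++++++++----...............................................
--..-----.........                    ..................-----------.....................................................
-------------..........                .................................................................................
......--.------............            .................................................................................
[57.9 23.5]
[58.1 29.6]
[58.1 28.9]
[48.8 34.8]
[46.5 36.2]
[67.1 23.1]
```

The near finger's tip shows up about 5 px higher than the reported TCP predicts. The same offset showed up at the start. So the real fingertips are higher than I assumed, and they closed above the knob. I'll go lower, watching the force.

>>> step_arm(
  moves=[
    {"tx": 0, "ty": 0, "tz": 0, "roll": 0},
    {"tx": 0, "ty": 0, "tz": 2, "roll": 0},
    {"tx": 0, "ty": 0, "tz": 4, "roll": 0},
    {"tx": 0, "ty": 0, "tz": 6, "roll": 0},
    {"tx": 0, "ty": 0, "tz": 7, "roll": 0},
    {"tx": 0, "ty": 0, "tz": 8, "roll": 0},
  ],
)

```text
t: 37.25
eef_pos: [569.9, -12.2, 8.8]
tcp_rot: [3.141, 0.0, 1.885]
ft_force: [0.0, -0.8, -0.6]
opening: 0.522
grip_force: 0.0
```

>>> step_arm(
  moves=[
    {"tx": 0, "ty": 0, "tz": 1.5, "roll": 0},
    {"tx": 0, "ty": 0, "tz": 3, "roll": 0},
    {"tx": 0, "ty": 0, "tz": 4, "roll": 0},
  ],
)

```text
t: 37.5
eef_pos: [569.8, -12.2, 4.5]
tcp_rot: [-3.141, 0.0, 1.885]
ft_force: [0.2, -0.1, -0.5]
opening: 0.526
grip_force: 0.0
```

>>> step_arm(
  moves=[
    {"tx": 0, "ty": 0, "tz": 1.5, "roll": 0},
    {"tx": 0, "ty": 0, "tz": 3, "roll": 0},
    {"tx": 0, "ty": 0, "tz": 4, "roll": 0},
    {"tx": 0, "ty": 0, "tz": 4, "roll": 0},
  ],
)

```text
t: 37.83
eef_pos: [569.7, -12.2, 0.5]
tcp_rot: [-3.141, -0.0, 1.885]
ft_force: [0.5, -1.0, 1.0]
opening: 0.524
grip_force: 0.0
```

>>> step_arm(
  moves=[
    {"tx": 0, "ty": 0, "tz": 1, "roll": 0},
    {"tx": 0, "ty": 0, "tz": 2, "roll": 0},
    {"tx": 0, "ty": 0, "tz": 3, "roll": 0},
    {"tx": 0, "ty": 0, "tz": 3, "roll": 0},
  ],
)

```text
t: 38.17
eef_pos: [569.7, -12.2, -2.5]
tcp_rot: [-3.141, -0.0, 1.885]
ft_force: [0.2, 0.2, 0.6]
opening: 0.528
grip_force: 0.0
```

Still no contact, so I'll close here.

>>> step_arm(
  moves=[
    {"tx": 0, "ty": 0, "tz": 0, "roll": 0},
    {"tx": 0, "ty": 0, "tz": 0, "roll": 0},
    {"tx": 0, "ty": 0, "tz": 0, "roll": 0},
    {"tx": 0, "ty": 0, "tz": 0, "roll": 0},
    {"tx": 0, "ty": 0, "tz": 0, "roll": 0},
    {"tx": 0, "ty": 0, "tz": 0, "roll": 0},
  ],
  grip=18,
)

```text
t: 38.67
eef_pos: [570.0, -12.2, -2.2]
tcp_rot: [3.141, 0.0, 1.885]
ft_force: [1.7, -0.0, -0.0]
opening: 0.263
grip_force: 30.0
```

>>> step_arm(
  moves=[
    {"tx": 0, "ty": 0, "tz": -3, "roll": 0},
    {"tx": 0, "ty": 0, "tz": -10, "roll": 0},
    {"tx": 0, "ty": 0, "tz": -24, "roll": 0},
    {"tx": -4, "ty": -2, "tz": -40, "roll": 0},
    {"tx": -14, "ty": -8, "tz": -54, "roll": 0},
    {"tx": -32, "ty": -19, "tz": -64, "roll": 0},
    {"tx": -54, "ty": -32, "tz": -68, "roll": 0},
    {"tx": -74, "ty": -44, "tz": -68, "roll": 0},
    {"tx": -88, "ty": -53, "tz": -68, "roll": 0},
    {"tx": -95, "ty": -57, "tz": -68, "roll": 0},
    {"tx": -95, "ty": -57, "tz": -68, "roll": 0},
    {"tx": -95, "ty": -57, "tz": -68, "roll": 0},
  ],
)

```text
t: 39.67
eef_pos: [544.9, -120.0, 65.9]
tcp_rot: [-3.142, -0.0, 1.884]
ft_force: [0.1, 0.2, -2.8]
opening: 0.264
grip_force: 30.0
```

```bash
python3 go.py 534.5 -257 66 1.886; python3 - <<'E'
from h import *
d=optics.read_camera("scene");S=d["pixels"];p=env.state()["eef_pos"];cv2.imwrite("pics/g_s.png",S)
ph=np.linspace(0,2*np.pi,60)
def box(c,r,z): f=np.array([proj(d,[c[0]+r*np.cos(a),c[1]+r*np.sin(a),z]) for a in ph]); return f.min(0).round(1),f.max(0).round(1)
print("pred lid top",box(p,54,p[2]+14.2),"bot",box(p,54,p[2]+8.2))
for c in((534.5,-257),(534,-259),(536,-252)): print("pred jar rim",c,box(c,54,60),"base",box(c,54,0))
print(S.shape)
for (y0,y1,x0,x1) in((130,205,205,320),):
    b=S[y0:y1,x0:x1].max(2)
    for r in cv2.resize(b,None,fx=1.2,fy=.8): print("".join(" .-+*#@"[int(np.clip((float(x)-30)/25,0,6))] for x in r))
E
```

```text
t 39.67 pos [ 544.9 -120.    65.9] rot [-3.142 -0.     1.884] F [ 0.1  0.2 -2.8] grip 30.0 25.1
tx -127.2 ty -52.1 tz -0.2 roll -0.002 dist 137
pred lid top (array([242.6, 165.6]), array([279.9, 192.6])) bot (array([242.8, 167. ]), array([279.9, 194. ]))
pred jar rim (534.5, -257) (array([219.1, 145.5]), array([253.9, 169.6])) base (array([221.3, 159.2]), array([254.9, 183.2]))
pred jar rim (534, -259) (array([218.9, 145.2]), array([253.6, 169.2])) base (array([221.1, 158.8]), array([254.7, 182.8]))
pred jar rim (536, -252) (array([219.6, 146.6]), array([254.5, 170.8])) base (array([221.8, 160.2]), array([255.5, 184.3]))
(420, 560, 3)
++--...........................................        ...-----------..                ....... ..  .......................................
+++-............................................              ....                     ...  ...     ......................................
+++-.............................................                                                   ......................................
++--....................................
[... 7092 characters left out ...]
.......                                                     ..............   ..-+*##@@@@@@@@@@@
.................................................                                                       ...........       ..--+**#####@@@@
.................................................                                                                            ...--+++++***
.................................................                                                                                 ........
.................................................                                                                                         
................................................
```

```bash
python3 - <<'E'
from h import *
ims=[optics.read_camera("scene") for _ in range(5)];d=ims[0]
A=np.mean([i["pixels"].astype(np.float32) for i in ims],0);p=env.state()["eef_pos"];print(p.round(2))
J=cv2.imread("pics/c_scene.png").astype(np.float32);K=8
def ext(I,x0,x1,y0,y1,seed,th):
    c=cv2.resize(I[y0:y1,x0:x1],None,fx=K,fy=K,interpolation=cv2.INTER_LINEAR)
    m=((c[...,2]/(c[...,1]+1)>th)&(c[...,2]>45)).astype(np.uint8)
    n,l,st,ce=cv2.connectedComponentsWithStats(m); i=l[int((seed[1]-y0)*K),int((seed[0]-x0)*K)]
    s=st[i]; f=lambda v,o:(v+.5)/K-.5+o
    return [round(float(q),2) for q in(f(s[0]-.5,x0),f(s[0]+s[2]-.5,x0),f(s[1]-.5,y0),f(s[1]+s[3]-.5,y0))],i
ph=np.linspace(0,2*np.pi,200)
def box(c,zs,r=54): f=np.array([proj(d,[c[0]+r*np.cos(a),c[1]+r*np.sin(a),z]) for a in ph for z in zs]); return np.r_[f.min(0)[0],f.max(0)[0],f.min(0)[1],f.max(0)[1]].round(2)
for th in(.6,.7,.8):
    print(th,"lid",ext(A,238,290,150,205,(272,182),th),"jar",ext(J,210,262,138,192,(236,175),th))
print("pred lid",box(p,(p[2]+8.2,p[2]+14.2)))
for c in((534.5,-257),(539.5,-257),(534.5,-252)): print("pred jar",c,box(c,(0,60)))
E
```

```text
[ 545.06 -119.46   65.67]
0.6 lid ([237.5, 281.75, 165.75, 194.62], np.int32(5)) jar ([218.12, 255.25, 144.5, 183.75], np.int32(1))
0.7 lid ([237.5, 281.62, 165.75, 194.62], np.int32(5)) jar ([218.38, 255.12, 144.88, 183.75], np.int32(1))
0.8 lid ([237.5, 281.12, 166.12, 194.62], np.int32(5)) jar ([218.62, 254.75, 145.25, 183.62], np.int32(1))
pred lid [242.6  279.87 165.62 194.08]
pred jar (534.5, -257) [219.1  254.92 145.53 183.19]
pred jar (539.5, -257) [217.77 253.7  146.23 183.95]
pred jar (534.5, -252) [220.02 255.89 146.33 184.08]
```

>>> step_arm(
  moves=[
    {"tx": -6, "ty": -2.5, "tz": 0, "roll": 0},
    {"tx": -22, "ty": -9, "tz": 0, "roll": 0},
    {"tx": -46, "ty": -18, "tz": 0, "roll": 0},
    {"tx": -72, "ty": -29, "tz": 0, "roll": 0},
    {"tx": -98, "ty": -39, "tz": 0, "roll": 0},
    {"tx": -117, "ty": -46.5, "tz": 0, "roll": 0},
    {"tx": -127, "ty": -50.5, "tz": 0, "roll": 0},
    {"tx": -130, "ty": -51.7, "tz": 0, "roll": 0},
    {"tx": -130, "ty": -51.7, "tz": 0, "roll": 0},
    {"tx": -130, "ty": -51.7, "tz": 0, "roll": 0},
    {"tx": -130, "ty": -51.7, "tz": 0, "roll": 0},
  ],
)

```text
t: 40.88
eef_pos: [536.0, -258.6, 65.7]
tcp_rot: [-3.141, -0.0, 1.886]
ft_force: [0.5, 0.7, -2.4]
opening: 0.265
grip_force: 30.0
```

>>> step_arm(
  moves=[
    {"tx": 0, "ty": 0, "tz": 2, "roll": 0},
    {"tx": 0, "ty": 0, "tz": 4, "roll": 0},
    {"tx": 0, "ty": 0, "tz": 6, "roll": 0},
    {"tx": 0, "ty": 0, "tz": 7.5, "roll": 0},
    {"tx": 0, "ty": 0, "tz": 9, "roll": 0},
  ],
)

```text
t: 41.3
eef_pos: [535.9, -259.6, 56.5]
tcp_rot: [-3.141, -0.0, 1.885]
ft_force: [-0.2, -0.7, -2.2]
opening: 0.263
grip_force: 30.0
```

The plug is already below the rim level with no contact force, so it has entered the mouth.

>>> step_arm(
  moves=[
    {"tx": 0, "ty": 0, "tz": 1, "roll": 0},
    {"tx": 0, "ty": 0, "tz": 2, "roll": 0},
    {"tx": 0, "ty": 0, "tz": 3, "roll": 0},
    {"tx": 0, "ty": 0, "tz": 4, "roll": 0},
    {"tx": 0, "ty": 0, "tz": 4, "roll": 0},
  ],
)

```text
t: 41.72
eef_pos: [535.8, -259.8, 52.5]
tcp_rot: [-3.141, -0.0, 1.885]
ft_force: [-1.0, -0.3, -2.8]
opening: 0.266
grip_force: 30.0
```

>>> step_arm(
  moves=[
    {"tx": 0, "ty": 0, "tz": 0.4, "roll": 0},
    {"tx": 0, "ty": 0, "tz": 0.8, "roll": 0},
    {"tx": 0, "ty": 0, "tz": 0.8, "roll": 0},
  ],
)

```text
t: 41.97
eef_pos: [535.9, -259.8, 51.9]
tcp_rot: [-3.142, 0.0, 1.885]
ft_force: [-0.1, -0.4, -2.1]
opening: 0.267
grip_force: 30.0
```

>>> step_arm(
  moves=[
    {"tx": 0, "ty": 0, "tz": 0.4, "roll": 0},
    {"tx": 0, "ty": 0, "tz": 0.8, "roll": 0},
    {"tx": 0, "ty": 0, "tz": 0.8, "roll": 0},
  ],
)

```text
t: 42.22
eef_pos: [536.0, -259.8, 51.7]
tcp_rot: [3.141, 0.0, 1.885]
ft_force: [-2.2, 1.6, 5.7]
opening: 0.269
grip_force: 30.0
```

>>> step_arm(
  moves=[
    {"tx": 0, "ty": 0, "tz": 0.4, "roll": 0},
    {"tx": 0, "ty": 0, "tz": 0.7, "roll": 0},
    {"tx": 0, "ty": 0, "tz": 0.7, "roll": 0},
  ],
)

```text
t: 42.47
eef_pos: [536.0, -259.8, 51.7]
tcp_rot: [3.141, 0.001, 1.885]
ft_force: [-4.1, 1.2, 12.1]
opening: 0.267
grip_force: 30.0
```

It seats at 51.7, where 51.8 was predicted. I'll release and back off.

>>> step_arm(
  moves=[
    {"tx": 0, "ty": 0, "tz": -0.7, "roll": 0},
    {"tx": 0, "ty": 0, "tz": -1, "roll": 0},
  ],
)

```text
t: 42.63
eef_pos: [536.0, -259.8, 51.8]
tcp_rot: [3.141, 0.0, 1.885]
ft_force: [-0.3, 0.7, 0.2]
opening: 0.268
grip_force: 30.0
```

>>> step_arm(
  moves=[
    {"tx": 0, "ty": 0, "tz": 0, "roll": 0},
    {"tx": 0, "ty": 0, "tz": 0, "roll": 0},
    {"tx": 0, "ty": 0, "tz": 0, "roll": 0},
    {"tx": 0, "ty": 0, "tz": 0, "roll": 0},
    {"tx": 0, "ty": 0, "tz": 0, "roll": 0},
    {"tx": 0, "ty": 0, "tz": -8, "roll": 0},
    {"tx": 0, "ty": 0, "tz": -25, "roll": 0},
    {"tx": 0, "ty": 0, "tz": -50, "roll": 0},
    {"tx": 0, "ty": 0, "tz": -80, "roll": 0},
    {"tx": 0, "ty": 0, "tz": -110, "roll": 0},
    {"tx": 0, "ty": 0, "tz": -130, "roll": 0},
    {"tx": 0, "ty": 0, "tz": -130, "roll": 0},
  ],
  grip=50,
)

```text
t: 43.63
eef_pos: [537.4, -260.6, 186.5]
tcp_rot: [3.137, 0.006, 1.885]
ft_force: [0.1, 0.2, 0.3]
opening: 0.527
grip_force: 0.0
```

```bash
python3 - <<'E'
from h import *
d=optics.read_camera("scene");S=d["pixels"];cv2.imwrite("pics/z_s.png",S);s=env.state();print(s["t"],s["eef_pos"].round(1),s["ft_force"].round(1))
ph=np.linspace(0,2*np.pi,60)
def box(c,r,z): f=np.array([proj(d,[c[0]+r*np.cos(a),c[1]+r*np.sin(a),z]) for a in ph]); return f.min(0).round(1),f.max(0).round(1)
print("lid seated pred",box((536,-259.8),54,66),"knob",box((536,-259.8),13,94))
for y0,y1,x0,x1 in((125,190,205,270),(228,285,330,385)):
    for r in cv2.resize(S[y0:y1,x0:x1].max(2),None,fx=1.6,fy=.8): print("".join(" .-+*#@"[int(np.clip((float(x)-30)/25,0,6))] for x in r))
E
```

```text
43.6833 [ 536.6 -260.2  184.1] [-0.1 -0.8 -1. ]
lid seated pred (array([218. , 143.9]), array([252.8, 168. ])) knob (array([230.3, 146. ]), array([238.8, 151.8]))
---.....................................................................................................
---.....................................................................................................
----....................................................................................................
++--....................................................................................................
+++--...................................................................................................
++++-...................................................................................................
++++-...................................................................................................
+++--...................................................................................................
+++-.............................................................................................
[... 7916 characters left out ...]
**************++---------+++++++++++++++++------------+***************+-.....
..---++*******************++-------------------------------------+*************++-......
......---++*****************+----------------------------------++*************++-.......
-++--.....---++**************++-------------------------------++**************+-........
.---+--.......---++************+++--------------------------+++*************++-.........
....--++-.........---++***********++-----------------------+***************+-...........
......-++-............---++***********++----------------++*****************--...........
.......-+--..............--++*************++-----++***********************+-............
```

The lid sits level on the jar, and the beaker stands upright and empty in its tray. The arm is clear of everything, so I'll hand the job in.

```bash
python3 -c "
from cell import env
print(env.job_done())"
```

```text
the job is handed in; nothing more can be done
None
```

I handed the job in at about 44 s: by my camera count all eight balls are in the jar, the empty beaker stands upright in its tray, and the lid sits fully home and level on the jar; no verdict was returned.

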